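Gauge, log and stow the gel-frame spacer bars

TASK

Lay every spacer bar that is on the bench into the gauge slot of its own thickness (the narrowest slot it fits), resting fully down across both combs with its middle midway between them, and then turn the console's selector knob clockwise until it clicks over into its measuring position. Slide the red guard tab aside as far as it goes and, with all the bars still home in their slots, press the green button fully down to log them. Finally slide the tab back over the button and put all the bars away lying flat on the floor of the blue tray, leaving the knob as set and the timer, the reagent bottle and the tape roll where they are.

Things in the scene. Friction and masses are not known exactly. Their poses are not given: they have to be found in the camera images.
- bar_green: white spacer bar with a green band near each end, square section 28 x 28 mm, 90 mm long; it may lie on any of its four long sides. Origin at its centre, x axis along its length. Loose, under 0.3 kg; may be absent.
- bar_blue: white spacer bar with a blue band near each end, square section 23 x 23 mm, 90 mm long; it may lie on any of its four long sides. Origin at its centre, x axis along its length. Loose, under 0.3 kg; may be absent.
- bar_red: white spacer bar with a red band near each end, square section 18 x 18 mm, 90 mm long; it may lie on any of its four long sides. Origin at its centre, x axis along its length. Loose, under 0.3 kg; may be absent.
- bar_yellow: white spacer bar with a yellow band near each end, square section 13 x 13 mm, 90 mm long; it may lie on any of its four long sides. Origin at its centre, x axis along its length. Loose, under 0.3 kg; may be absent.
- slot_green (a point): middle of the floor of the gauge's 30.5 mm slot (for the 28 mm bar with green bands), 30 mm above the bench; slot walls upright to 42 mm, then flaring 7 mm a side up to 56 mm. The slot runs along this frame's x, z is up; a bar lies home here with its centre 14 mm above this point, its middle over this point and its length along x
- slot_blue (a point): middle of the floor of the gauge's 25.5 mm slot (for the 23 mm bar with blue bands), 30 mm above the bench; slot walls upright to 42 mm, then flaring 7 mm a side up to 56 mm. The slot runs along this frame's x, z is up; a bar lies home here with its centre 11.5 mm above this point, its middle over this point and its length along x
- slot_red (a point): middle of the floor of the gauge's 20.5 mm slot (for the 18 mm bar with red bands), 30 mm above the bench; slot walls upright to 42 mm, then flaring 7 mm a side up to 56 mm. The slot runs along this frame's x, z is up; a bar lies home here with its centre 9 mm above this point, its middle over this point and its length along x
- slot_yellow (a point): middle of the floor of the gauge's 15.5 mm slot (for the 13 mm bar with yellow bands), 30 mm above the bench; slot walls upright to 42 mm, then flaring 7 mm a side up to 56 mm. The slot runs along this frame's x, z is up; a bar lies home here with its centre 6.5 mm above this point, its middle over this point and its length along x
- gauge: fixed gauge: dark base 120 (x) x 250 (y) x 8 mm with two aluminium combs, 12 mm thick, at x = -32 and +32 mm, tooth tops 56 mm above the bench, a 52 mm wide channel between them open down to the base for fingers. Slots cross both combs at y = +90, +30, -30, -90 mm, 30.5, 25.5, 20.5, 15.5 mm wide, marked by stripes in the bars' colours. Too thick a bar stops in the flare. Origin: base centre on the bench, z up
- console: fixed grey control box 140 (x) x 160 (y) x 45 mm with black top. Origin at the centre of its underside, z up, x away from the operator. Knob axis at x = -5, y = +40 mm; button axis at x = -30, y = -40 mm
- knob_grip (a point): point on the selector knob's axis, 69 mm above the bench (24 mm above the box top), inside its upright grip bar, which is 14 mm thick, 46 mm long and reaches from 55 to 80 mm above the bench, above a skirt disc of 44 mm diameter. x axis along the grip bar; turns with the knob
- lock_knob (a joint): selector knob, rad, grows clockwise seen from above, about 1 rad from stop to stop. Unlocked from 0 to about 0.2 (0: white dot). From there a spring detent resists with up to about 0.15 N m and throws it back until half way (0.5), then it clicks and stays beyond 0.75; hard stop at 1.0 (green dot)
- guard_tab (a joint): red guard tab, m: 0 = over the button, grows as it slides along the console's +x; stop at 0.052, where the button is free. Stays where it is left (1.5 N friction)
- tab_grip (a point): middle of the tab's upright rib, 75 mm above the bench; the rib is 10 mm thick along the console's x, 32 mm wide along y, and rises from 61 to 85 mm above the bench; the tab's plate under it is 36 x 49 mm. Moves with the tab; with the tab closed it stands straight above the button
- start_button (a joint): green push button, m, grows as it is pressed; fully down at 0.005 with about 4 N; springs back
- button_top (a point): centre of the top of the green button (27 mm diameter), 53 mm above the bench when up; the guard rails beside it (22 mm to either side along the console's y) rise to 58 mm
- tray_in (a point): middle of the inner floor, 14 mm above the bench, of a fixed open blue tray on feet, 120 (x) x 230 (y) mm, rim 32 mm above the bench, walls 4 mm; x across the tray, y along it, z up. The bars fit side by side along x, e.g. at y = +72 (green), +20 (blue), -30 (red), -78 mm (yellow)
- timer: white lab timer 64 x 68 x 20 mm, a bystander; origin under its centre
- reagent_bottle: small reagent bottle with blue cap, 42 mm diameter, 71 mm tall, a bystander; origin under its centre
- tape_roll: roll of red tape lying flat, 72 mm diameter, 19 mm tall, a bystander; origin under its centre

How it is judged (in metres and radians):
On the way, in this order (a step that is already met when the one before it is completed fails the run):
1. every bar present lies home in its own slot (x of bar_green in the frame of slot_green between -0.012 and 0.012 m and y of bar_green in the frame of slot_green between -0.004 and 0.004 m and z of bar_green in the frame of slot_green between 0.011 and 0.017 m and angle between the x axis of each of bar_green, bar_blue, bar_red, bar_yellow and the x axis of gauge, either way round below 0.08 rad and linear speed of each of bar_green, bar_blue, bar_red, bar_yellow below 0.02 m/s and x of bar_blue in the frame of slot_blue between -0.012 and 0.012 m and y of bar_blue in the frame of slot_blue between -0.004 and 0.004 m and z of bar_blue in the frame of slot_blue between 0.0085 and 0.0145 m and x of bar_red in the frame of slot_red between -0.012 and 0.012 m and y of bar_red in the frame of slot_red between -0.004 and 0.004 m and z of bar_red in the frame of slot_red between 0.006 and 0.012 m and x of bar_yellow in the frame of slot_yellow between -0.012 and 0.012 m and y of bar_yellow in the frame of slot_yellow between -0.004 and 0.004 m and z of bar_yellow in the frame of slot_yellow between 0.0035 and 0.0095 m), for 0.2 s.
2. the selector knob has clicked past its detent (value of joint lock_knob above 0.72 rad), for 0.2 s.
3. the guard tab is slid fully aside (value of joint guard_tab above 0.044 m), for 0.2 s.
4. the green button is pressed down while every bar present lies home in its own slot (all of step 1 and value of joint start_button above 0.004 m), for 0.05 s.
At the end, for the whole second after the job is handed in: every bar present lies at rest flat on the tray's floor (centre inside the tray and within 4 mm of half its thickness above the floor); the knob stands beyond 0.72 rad, the guard tab is within 8 mm of closed and the button is up (x of bar_green in the frame of tray_in between -0.05 and 0.05 m and y of bar_green in the frame of tray_in between -0.11 and 0.11 m and z of bar_green in the frame of tray_in between 0.01 and 0.018 m and linear speed of each of bar_green, bar_blue, bar_red, bar_yellow below 0.02 m/s and x of bar_blue in the frame of tray_in between -0.05 and 0.05 m and y of bar_blue in the frame of tray_in between -0.11 and 0.11 m and z of bar_blue in the frame of tray_in between 0.0075 and 0.0155 m and x of bar_red in the frame of tray_in between -0.05 and 0.05 m and y of bar_red in the frame of tray_in between -0.11 and 0.11 m and z of bar_red in the frame of tray_in between 0.005 and 0.013 m and x of bar_yellow in the frame of tray_in between -0.05 and 0.05 m and y of bar_yellow in the frame of tray_in between -0.11 and 0.11 m and z of bar_yellow in the frame of tray_in between 0.0025 and 0.0105 m and value of joint lock_knob above 0.72 rad and value of joint guard_tab below 0.008 m and value of joint start_button below 0.002 m); the robot touches nothing.
It fails at once if the timer is shoved more than 5 cm or tipped over (distance of timer from where it was at the start of the episode above 0.05 m or angle between timer's own z axis and vertical above 0.6 rad).
It fails at once if the reagent bottle is shoved more than 5 cm or tipped over (distance of reagent_bottle from where it was at the start of the episode above 0.05 m or angle between reagent_bottle's own z axis and vertical above 0.6 rad).
It fails at once if the tape roll is shoved more than 5 cm or tipped over (distance of tape_roll from where it was at the start of the episode above 0.05 m or angle between tape_roll's own z axis and vertical above 0.6 rad).
Of bar_green, bar_blue, bar_red, bar_yellow only 2 to 4 are there at a start; the rules pass over those that are not, and their reading is None.
At some moment in a run one of bar_green, bar_blue, bar_red, bar_yellow may be knocked a few centimetres aside while the robot is not near it.
Once in a run the grip may slacken for a moment while it holds something.
It also fails if it takes over 210 s, if anything falls off the work surface, if the arm or the gripper's body presses on something with over 40 N, if the wrist force passes 120 N, or if a joint passes its speed limit or range.

ROBOT

A 6-joint arm with a two-finger parallel gripper is mounted at the origin on a cart in front of the work surface, level with it; the furniture and walls round the work are solid. World frame = base frame: x ahead of the robot, y to its left, z up, the work surface at z = 0. Lengths are in mm, angles in rad, forces in N, time in s.
With the tool pointing down it reaches from about 350 to 975 mm from the base axis. Payload 7.1 kg.
Tool frame: the origin (TCP) lies midway between the tips of the shut fingers; the grasp point (between the pads) lies 19 mm behind it (ctrl.tcp_to_grasp is the distance from the TCP to the grasp point, in mm); z points along the fingers, y is the line along which they close (so a half turn about z gives the same grasp; the last joint's range is limited). The gripper opens to 88 mm and grips with 3 to 60 N. Pads are 20 mm wide; open, the fingers measure 115 mm over their backs; the gripper's body (75 mm by 178 mm) begins 61 mm behind the grasp point.
Start: joints at [-1.331, 0.423, 1.63, -0, 1.089, -0.019], TCP at [159.969, -604.164, 222.675] pointing down, gripper open.
Joint ranges: [-3, 3], [-0.9, 2.11], [0.09, 2.58], [-1.31, 4.45], [0.11, 2.69], [-2.54, 2.54]. Speed limits (rad/s): [2.39, 2.39, 3.01, 3.14, 3.14, 3.14].

INTERFACE

Orientations are given as a rotation vector (axis times angle).
In Python, from workcell import get_obs, cams, ticket, boxes_of, ctrl gives the robot as it stands.
- The arm moves only by the shell command python3 -m creep 'ROWS' [OPENING]. ROWS is JSON, one flat list of numbers, 4 for each row, row after row: the shift along the world's x, y, z in m, then the turn about the world's z in rad. In form: [tx, ty, tz, spin, tx, ty, tz, spin, ...]. A call has 1 to 10 rows; each row is the pose to reach, as a shift and turn from the pose commanded when the call began; what a row does not reach only later rows make up. A row lasts 1/12 s, in which the tool goes at most 41.7 mm and 7.16 degrees, less where a joint would pass 70% of its speed; a pose out of reach is approached as far as the arm can. A call with a gripper value outside its range is refused whole. OPENING is the opening, from 0 (shut) to 1 (fully open), set as the call begins (- or left out, the last holds). The fingers move at their own pace and stop on an object; the grip force is fixed at half the most. Time passes only in rows, so rows that repeat a pose let the fingers close. It gives the time, the measured TCP pose, the force, the opening and the grip force at its end, in the units of the state.
- get_obs(): the state, without advancing time (a new reading comes with each control period).
- cams.get_image(name): name is "side" or "top"; returns (picture, depth): 384x512x3 uint8, red, green, blue; 384x512 float32, mm along the optical axis (not along the pixel's ray), 0 where there is no reading.
- cams.get_calibration(name): a dict with "mtx" (3x3 intrinsics, pixels), "R" (3x3) and "t" (3): a world point X has camera coordinates R X + t. Camera axes: x right, y down, z forward; pixel columns grow to the right and rows downward; lengths in mm; the calibration is good to about 2 mm. A picture is of the moment at which its call begins. get_calibration takes no time and is no camera call.
- ticket.close_job(): hands the job in; it is judged then, once.
Trained networks look in the newest picture that a camera, given by its name, has taken for a name from the list of things; names that differ only in an ending like _2 or _b are one class to them, and where a whole thing is asked for, a point or a joint stands for the part that bears it (a point fixed in the world has none). Each returns a list of dicts, best first, with "score" (0 to 1); they miss things now and then, are a little off and sometimes report something else, mostly with a low value. They report only what shows in the picture. A call takes as long as a camera call.
- boxes_of(camera, target): "centre" ([column, row] in pixels, amid what is visible of it).
The state is a dict: "t": time; "qpos": joint angles; "qvel": joint speeds; "joint_torque": joint torques, N m; "ee_pos": TCP position; "orientation": TCP orientation; "ft_force": force on the tool from outside, world axes, zero at the start; "moment": the same for the moment, N m; "width": finger opening in mm; "grasp_force": force on a finger pad.
Only numpy, scipy, OpenCV 4.12 (cv2) and the standard library are available. Lean on these libraries where they do the work, as an engineer would, in place of code of your own. Each camera call takes 0.05 s, during which the arm holds its last target. There are 200 camera calls.

## Working session

There is one attempt and no reset: what is moved stays moved. The work goes in short steps, Python scripts to look and compute and a shell command to move; the robot and the scene stay as the last step left them, time stands still between calls to the robot, and variables do not carry over. Pictures are saved under pics/ and viewed, at most 14 in all, crops included, and the job is handed in when it is done.

```bash
mkdir -p pics; cat > h.py <<'E'
import numpy as np, cv2
from workcell import get_obs, cams, ticket, boxes_of, ctrl
def grab(n):
    p,d=cams.get_image(n); return p,d,cams.get_calibration(n)
def px2w(c,uv,z):
    """pixel -> world at plane z (mm)"""
    K,R,t=map(np.array,(c["mtx"],c["R"],c["t"]))
    r=R.T@np.linalg.inv(K)@np.array([uv[0],uv[1],1.0]); o=-R.T@t
    return o+r*(z-o[2])/r[2]
def cloud(c,d):
    K,R,t=map(np.array,(c["mtx"],c["R"],c["t"])); h,w=d.shape
    u,v=np.meshgrid(np.arange(w),np.arange(h))
    P=np.stack([(u-K[0,2])/K[0,0]*d,(v-K[1,2])/K[1,1]*d,d],-1)
    return (P-t.reshape(3))@R
def w2px(c,X):
    K,R,t=map(np.array,(c["mtx"],c["R"],c["t"])); p=K@(R@np.array(X)+t.reshape(3)); return p[:2]/p[2]
E
python3 - <<'E'
from h import *
for n in("top","side"):
    p,d,c=grab(n); cv2.imwrite(f"pics/{n}0.png",cv2.cvtColor(cv2.resize(p,None,fx=1.5,fy=1.5),cv2.COLOR_RGB2BGR))
    C=cloud(c,d); print(n,-np.array(c["R"]).T@np.array(c["t"]).ravel())
    for k in "bar_green bar_blue bar_red bar_yellow gauge console knob_grip tab_grip button_top tray_in timer reagent_bottle tape_roll".split():
        try:
            for b in boxes_of(n,k)[:2]:
                u,v=np.round(b["centre"]).astype(int); print(k,round(b["score"],2),u,v,C[v,u].round())
        except Exception as e: print(k,e)
o=get_obs(); print(o)
E
```

```text
top [ 168.81093752  -36.69643818 1853.30992639]
bar_green 0.63 156 178 [567. 363.  28.]
bar_green 0.61 234 166 [619.  45.  16.]
bar_blue 0.74 329 195 [ 483. -330.   89.]
bar_blue 0.51 162 206 [451. 334.  29.]
bar_red 0.69 368 179 [ 560. -502.   25.]
bar_red 0.58 187 171 [598. 238.  19.]
gauge 0.97 233 164 [629.  49.   8.]
gauge 0.66 311 187 [ 517. -262.   80.]
console 0.74 319 189 [ 515. -298.   49.]
knob_grip 0.67 306 190 [ 508. -244.   62.]
tab_grip 0.68 329 196 [ 479. -330.   88.]
tab_grip 0.17 319 189 [ 515. -298.   49.]
tray_in 0.66 244 211 [432.   3.  15.]
timer 0.49 365 180 [ 556. -490.   23.]
reagent_bottle 0.47 307 152 [ 662. -251.   73.]
reagent_bottle 0.21 321 188 [ 519. -306.   48.]
tape_roll 0.52 147 231 [352. 395.   7.]
side [  21.20807669 1090.72339602  672.05607767]
bar_green 0.9 181 260 [544. 380.  20.]
bar_blue 0.73 220 264 [437. 350.  21.]
bar_blue 0.64 286 160 [ 536. -464.   18.]
bar_red 0.6 191 235 [591. 254.  15.]
bar_red 0.34 241 168 [ 660. -244.   38.]
bar_yellow 0.68 248 243 [415. 213.  13.]
gauge 0.82 217 205 [579. 110.  53.]
console 0.91 276 172 [ 502. -242
[... 315 characters left out ...]
39 294 [340. 430.  16.]
{'t': 1.4, 'qpos': array([-1.33097467e+00,  4.23085247e-01,  1.62990603e+00, -3.49760095e-06,
        1.08861458e+00, -1.90115115e-02]), 'qvel': array([-0.0016058 ,  0.00074217,  0.00088231, -0.00061373,  0.0011498 ,
       -0.00045453]), 'joint_torque': array([ 1.46647399e-03, -5.44575906e+01, -2.74040705e+01,  6.45271945e-02,
        1.68100011e-02, -5.97805752e-06]), 'ee_pos': array([ 159.9819803 , -604.15391849,  222.68190581]), 'orientation': array([-3.11530762e+00, -4.05441087e-01,  7.12403240e-06]), 'ft_force': array([-0.38447896, -0.22260524,  0.19153184]), 'moment': array([-0.0045392 , -0.00569827,  0.03757166]), 'grasp_force': 0.0, 'width': 87.7865314492692}
```

```bash
python3 - <<'E'
import cv2
a=cv2.imread("pics/top0.png"); b=cv2.imread("pics/side0.png")
a=a[180:390,170:620]; cv2.imwrite("pics/topc.png",cv2.resize(a,(800,373),interpolation=cv2.INTER_CUBIC))
b=b[200:480,200:520]; cv2.imwrite("pics/sidec.png",cv2.resize(b,(685,600),interpolation=cv2.INTER_CUBIC))
E
```

```text
(no output)
```

View pics/topc.png

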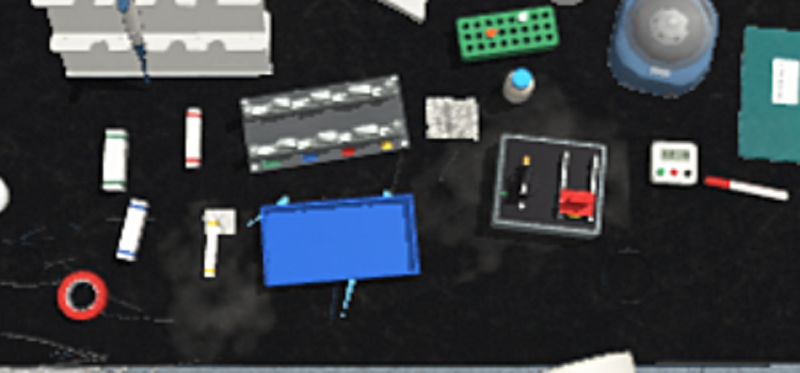

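View pics/sidec.png

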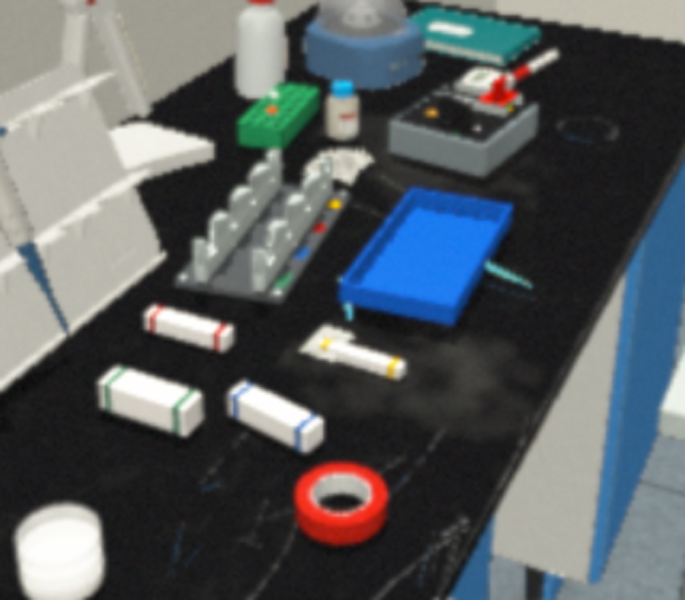

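All four bars are there. The top crop shows green (115,160), blue (130,230), red (193,138) and yellow (210,248) to the left of the gauge (325,122) and tray (340,240), with the console at (550,185). The knob's grip bar runs roughly along the console's x, and the red tab is at (577,203). The side crop agrees. Next I'll get precise poses.

```bash
cat > pose.py <<'E'
from h import *
def rect(P,name,L=None):
    (cx,cy),(w,h),a=cv2.minAreaRect(P[:,:2].astype(np.float32))
    if w<h: w,h,a=h,w,a+90
    a=(a+90)%180-90   # direction of the long side, deg
    print(f"{name:14s} c=({cx:.1f},{cy:.1f}) {w:.1f}x{h:.1f} long-dir={a:.1f}deg med=({np.median(P[:,0]):.1f},{np.median(P[:,1]):.1f}) zmed={np.median(P[:,2]):.1f} n={len(P)}")
def sel(C,img,c,r,z0,z1,white=None):
    m=(np.hypot(C[...,0]-c[0],C[...,1]-c[1])<r)&(C[...,2]>z0)&(C[...,2]<z1)
    if white: m&=img.max(-1)>white
    m=cv2.morphologyEx(m.astype(np.uint8),cv2.MORPH_OPEN,np.ones((2,2),np.uint8))
    n,l,s,_=cv2.connectedComponentsWithStats(m)
    return C[l==1+s[1:,4].argmax()] if n>1 else C[:0].reshape(0,3)
BARS=dict(green=28,blue=23,red=18,yellow=13)
E
python3 - <<'E'
from pose import *
for n in("top","side"):
    p,d,c=grab(n); C=cloud(c,d); print(n, "bench z", np.median(C[(abs(C[...,0]-480)<20)&(abs(C[...,1]+130)<20)][:,2]))
    for k,cc in dict(green=(560,366),blue=(444,340),red=(594,243),yellow=(410,215)).items():
        T=BARS[k]; P=sel(C,p,cc,62,0.55*T,T+9,120)
        if len(P)>4: rect(P,k)
    for k,cc,r,z0,z1 in [("gaugetop",(620,47),160,48,64),("gauge",(620,47),160,4,64),("trayrim",(432,10),150,26,38),("console",(515,-290),120,38,52),("knob",(508,-250),40,66,90),("tab",(480,-330),40,70,95)]:
        P=sel(C,p,cc,r,z0,z1)
        if len(P)>4: rect(P,k)
    hsv=cv2.cvtColor(p,cv2.COLOR_RGB2HSV)
    near=(abs(C[...,0]-570)<60)&(abs(C[...,1]-40)<140)&(C[...,2]<16)&(hsv[...,1]>90)&(hsv[...,2]>70)
    for k,(a,b) in dict(green=(45,85),blue=(95,130),yellow=(20,35)).items():
        m=near&(hsv[...,0]>a)&(hsv[...,0]<b)
        if m.sum(): print("stripe",k,C[m].mean(0).round(1),m.sum())
    m=near&((hsv[...,0]<8)|(hsv[...,0]>172)); print("stripe red",C[m].mean(0).round(1),m.sum())
E
```

```text
top bench z 1.4725310368214153
green          c=(560.8,362.9) 94.3x26.1 long-dir=-2.2deg med=(557.1,358.9) zmed=27.0 n=144
blue           c=(448.5,333.1) 86.4x20.5 long-dir=-12.5deg med=(443.8,332.2) zmed=23.5 n=110
red            c=(595.2,243.6) 90.0x16.5 long-dir=-0.1deg med=(591.6,241.5) zmed=17.1 n=95
yellow         c=(449.0,213.3) 34.3x12.8 long-dir=1.2deg med=(452.4,212.3) zmed=12.3 n=29
gaugetop       c=(595.0,-21.4) 33.0x7.0 long-dir=-84.1deg med=(592.8,-23.6) zmed=53.0 n=24
gauge          c=(427.3,7.5) 524.5x253.8 long-dir=9.9deg med=(613.0,43.1) zmed=13.2 n=1529
trayrim        c=(379.7,125.2) 12.5x3.8 long-dir=2.0deg med=(380.2,125.3) zmed=25.1 n=8
console        c=(367.2,-209.5) 505.8x144.8 long-dir=-25.1deg med=(516.2,-286.4) zmed=47.5 n=580
knob           c=(516.2,-263.9) 51.9x15.1 long-dir=-21.3deg med=(511.0,-262.4) zmed=74.9 n=38
tab            c=(480.8,-333.6) 22.1x5.8 long-dir=85.8deg med=(480.6,-333.6) zmed=83.9 n=17
stripe green [557.6 125.1   7.5] 14
stripe blue [554.4  33.6   6.8] 22
stripe yellow [586.4 -51.9   8.5] 11
stripe red [574.9   6.8  10.6] 14
side ben
[... 399 characters left out ...]
top       c=(744.1,102.4) 139.2x17.1 long-dir=-63.1deg med=(721.2,147.9) zmed=52.6 n=37
gauge          c=(406.0,483.9) 1425.7x179.7 long-dir=-64.8deg med=(597.1,71.0) zmed=10.4 n=1358
trayrim        c=(437.1,-93.7) 80.4x11.4 long-dir=6.5deg med=(437.3,-91.9) zmed=26.6 n=47
console        c=(497.9,-335.1) 254.6x131.9 long-dir=80.3deg med=(483.0,-251.8) zmed=44.6 n=361
knob           c=(515.5,-276.4) 75.8x37.6 long-dir=-77.0deg med=(507.3,-251.7) zmed=70.8 n=47
tab            c=(495.2,-406.6) 180.0x10.5 long-dir=-76.3deg med=(477.2,-335.4) zmed=74.5 n=16
stripe green [554.4 126.4   9.2] 12
stripe blue [531.6  12.4   2.7] 51
stripe yellow [584.1 -53.3   8.5] 12
stripe red [573.5   6.8   8.6] 11
```

```bash
cat > fit.py <<'E'
from pose import *
from scipy.optimize import minimize
UP=4
def field(p):
    g=cv2.resize(p,None,fx=UP,fy=UP,interpolation=cv2.INTER_CUBIC); e=np.zeros(g.shape[:2],np.uint8)
    for ch in range(3): e|=cv2.Canny(cv2.GaussianBlur(g[...,ch],(0,0),2.5),12,30)
    return cv2.distanceTransform(255-e,cv2.DIST_L2,5)/UP
def edges(x,y,a,L,W,z0,z1,cam,off=(0,0)):
    """visible edge samples of an upright box with yaw a"""
    o=-np.array(cam["R"]).T@np.array(cam["t"]).ravel()
    ca,sa=np.cos(a),np.sin(a); R=np.array([[ca,-sa,0],[sa,ca,0],[0,0,1]]); c=np.array([x,y,0])
    lo=R.T@(o-c)-np.array([*off,0])
    vis={(ax,s):(s*lo[ax]>h if ax<2 else (lo[2]>z1 if s>0 else False)) for ax,h in((0,L/2),(1,W/2),(2,0)) for s in(-1,1)}
    pts=[]
    s=np.linspace(-1,1,25)
    for ax in range(3):
        o2=[i for i in range(3) if i!=ax]
        for s1 in(-1,1):
            for s2 in(-1,1):
                if vis[o2[0],s1] or vis[o2[1],s2]:
                    q=np.zeros((25,3)); q[:,ax]=s; q[:,o2[0]]=s1; q[:,o2[1]]=s2; pts.append(q)
    q=np.concatenate(pts)*[L/2,W/2,(z1-z0)/2]+[off[0],off[1],(z0+z1)/2]
    return q@R.T+c
def proj(c,X):
    K,R,t=map(np.array,(c["mtx"],c["R"],c["t"])); p=(K@(R@X.T+t.reshape(3,1))); return (p[:2]/p[2]).T
def cost(v,boxes,views):
    tot=0
    for D,c in views:
        X=np.concatenate([edges(*v,*b[:4],c,b[4]) for b in boxes]); uv=proj(c,X)*UP+(UP-1)/2
        d=cv2.remap(D,uv[:,0].astype(np.float32)[None],uv[:,1].astype(np.float32)[None],cv2.INTER_LINEAR)[0]
        tot+=np.mean(np.minimum(d,3)**2)
    return tot/len(views)
def fit(x0,boxes,views,sp=(10,10,0.12),n=5):
    best=None; g=np.linspace(-1,1,n)
    c=sorted((cost((x0[0]+i*sp[0],x0[1]+j*sp[1],x0[2]+k*sp[2]),boxes,views),i,j,k) for i in g for j in g for k in g)[:6]
    for _,i,j,k in c:
        s=np.array([[x0[0]+i*sp[0],x0[1]+j*sp[1],x0[2]+k*sp[2]]]*4); s[1,0]+=3;s[2,1]+=3;s[3,2]+=.04
        r=minimize(cost,s[0],args=(boxes,views),method="Nelder-Mead",options=dict(initial_simplex=s,xatol=.05,fatol=1e-4))
        if best is None or r.fun<best.fun: best=r
    return best.x,best.fun
def barbox(T,z=0): return [(90,T,z,z+T,(0,0))]
E
cat > m1.py <<'E'
from fit import *
import pickle
V={}; IM={}
for n in("top","side"):
    p,d,c=grab(n); V[n]=(field(p),c); IM[n]=p
jobs=dict(green=((558,363,-.04),barbox(28)),blue=((446,336,-.25),barbox(23)),red=((595,244,0),barbox(18)),yellow=((418,212,.02),barbox(13)),
 gauge=((620,44,.16),[(120,250,0,8,(0,0))]),tray=((432,8,.06),[(128,238,10,32,(0,0))]),console=((515,-290,-.1),[(140,160,0,45,(0,0))]),
 knob=((510,-248,-.2),[(46,14,55,80,(0,0))]),tab=((484,-328,-.1),[(10,32,61,85,(0,0))]))
res={}
for k,(x0,b) in jobs.items():
    out=[]
    for vs in(["top"],["side"],["top","side"]):
        x,f=fit(x0,b,[V[v] for v in vs]); out.append(f"({x[0]:.1f},{x[1]:.1f},{x[2]:.3f} e{f:.2f})")
    res[k]=(x,b); print(k,*out)
for n in V:
    p=cv2.resize(IM[n],None,fx=4,fy=4,interpolation=cv2.INTER_CUBIC)[...,::-1].copy()
    for k,(x,b) in res.items():
        X=np.concatenate([edges(*x,*q[:4],V[n][1],q[4]) for q in b])
        for u,v in proj(V[n][1],X)*4+1.5: cv2.circle(p,(int(u),int(v)),1,(255,0,255),-1)
    p=p[520:1000,540:1400] if n=="top" else p[560:1220,620:1320]
    cv2.imwrite(f"pics/ov_{n}.png",cv2.resize(p,None,fx=.9,fy=.9,interpolation=cv2.INTER_AREA))
E
python3 m1.py
```

```text
green (563.7,364.7,0.002 e0.16) (558.2,365.1,-0.013 e0.09) (559.8,364.4,-0.005 e0.21)
blue (453.7,334.7,-0.218 e0.10) (450.9,334.9,-0.249 e0.15) (452.4,334.6,-0.236 e0.17)
red (598.7,245.7,-0.004 e0.11) (595.4,246.3,-0.043 e0.12) (597.6,245.4,-0.024 e0.14)
yellow (427.7,213.5,-0.082 e0.08) (432.1,215.0,-0.001 e0.12) (433.3,213.3,-0.091 e0.14)
gauge (624.0,43.2,0.158 e0.63) (626.5,27.9,0.195 e0.47) (623.0,42.6,0.164 e0.64)
tray (432.6,19.2,0.061 e0.38) (435.5,15.0,0.104 e0.35) (435.3,19.7,0.111 e0.52)
console (519.0,-300.4,-0.102 e0.28) (517.0,-305.7,-0.081 e0.40) (518.0,-301.0,-0.091 e0.43)
knob (503.1,-242.7,-0.340 e0.42) (509.1,-254.7,0.024 e1.33) (504.6,-244.4,-0.134 e1.08)
tab (477.8,-325.7,0.008 e0.07) (483.7,-323.0,-0.273 e0.05) (479.5,-325.3,-0.198 e0.12)
```

View pics/ov_top.png

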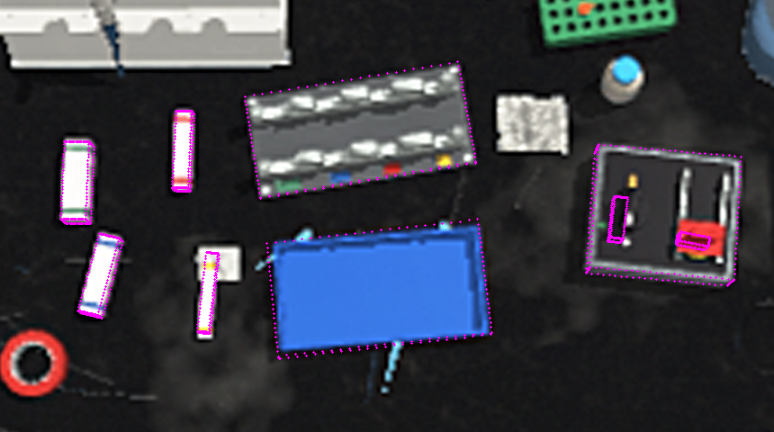

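View pics/ov_side.png

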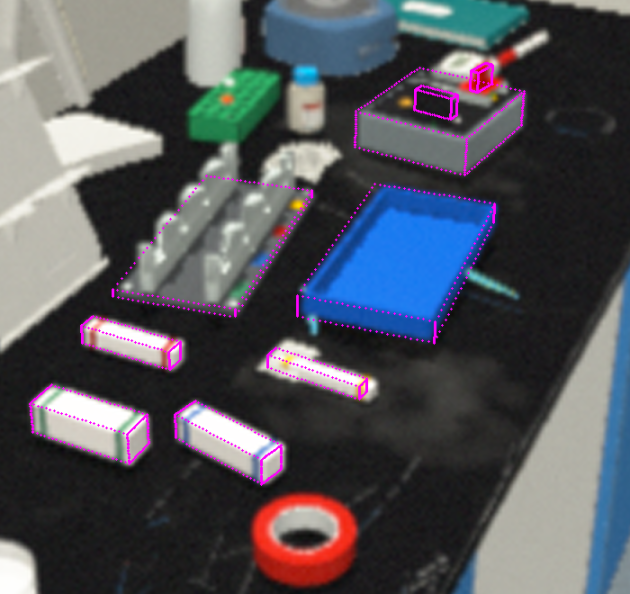

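The overlays fit well: the gauge is at about (623,43), yaw 0.164. The tray outline should be 120x230, so I'll refit it. The yellow bar sits about 5 mm nearer the robot than the fit says. Now moving towards green.

```bash
python3 -m creep '[0.28,0.29,0,-0.26,0.28,0.29,0,-0.26,0.28,0.29,0,-0.26,0.28,0.29,0,-0.26,0.28,0.29,0,-0.26,0.28,0.29,0,-0.26,0.28,0.29,0,-0.26,0.28,0.29,0,-0.26,0.28,0.29,0,-0.26,0.28,0.29,0,-0.26]' 0.7
cat > st.py <<'E'
import sys
from workcell import get_obs
import numpy as np
o=get_obs(); r=o["orientation"]; phi=(2*np.arctan2(r[1],r[0])+np.pi/2)%np.pi-np.pi/2
print("t %.1f tcp %s phi %.3f w %.1f gf %.1f F %s"%(o["t"],np.round(o["ee_pos"],1),phi,o["width"],o["grasp_force"],np.round(o["ft_force"],1)),"q",np.round(o["qpos"],2))
for a in sys.argv[1:]:
    x,y,f=map(float,a.split(",")); print(a,"-> d %.4f %.4f spin %.3f"%((x-o["ee_pos"][0])/1e3,(y-o["ee_pos"][1])/1e3,(f-phi+np.pi/2)%np.pi-np.pi/2))
E
python3 st.py 560,364,-0.01
```

```text
t: 2.43
ee_pos: [441.9, -311.7, 222.9]
orientation: [-3.141, 0.0, -0.001]
ft_force: [0.6, -0.5, -0.7]
width: 61.9
grasp_force: 0.0
t 2.4 tcp [ 441.9 -311.7  222.9] phi -0.000 w 61.9 gf 0.0 F [ 0.6 -0.5 -0.7] q [-0.64  0.3   1.82  0.    1.02  0.93]
560,364,-0.01 -> d 0.1181 0.6757 spin -0.010
```

```bash
python3 -m creep '[0.058,0.34,0,0,0.058,0.34,0,0,0.058,0.34,0,0,0.058,0.34,0,0,0.058,0.34,0,0,0.058,0.34,0,0,0.058,0.34,0,0,0.058,0.34,0,0,0.058,0.34,0,0]' >/dev/null
python3 -m creep '[0.06,0.336,0,0,0.06,0.336,0,0,0.06,0.336,0,0,0.06,0.336,0,0,0.06,0.336,0,0,0.06,0.336,0,0,0.06,0.336,0,0,0.06,0.336,0,0,0.06,0.336,-0.06,0,0.06,0.336,-0.1,0]'
python3 st.py 560,364,-0.01
```

```text
t: 4.02
ee_pos: [560.3, 365.0, 141.4]
orientation: [-3.137, -0.003, -0.011]
ft_force: [0.6, -0.6, 0.0]
width: 61.6
grasp_force: 0.0
t 4.0 tcp [560.3 365.  141.4] phi 0.002 w 61.6 gf 0.0 F [ 0.6 -0.6  0. ] q [0.56 0.57 1.59 0.   0.97 2.13]
560,364,-0.01 -> d -0.0003 -0.0010 spin -0.012
```

```bash
python3 - <<'E'
from fit import *
V={}
for n in("top","side"):
    p,d,c=grab(n); V[n]=(field(p),c)
    cv2.imwrite(f"pics/a_{n}.png",p[...,::-1])
jobs=dict(green=((560,364,0),barbox(28)),tray=((434,15,.07),[(120,230,10,32,(0,0)),(112,222,14,32,(0,0))]),trayo=((434,15,.07),[(120,230,10,32,(0,0))]),
 console=((518,-300,-.1),[(140,160,0,45,(0,0))]),console2=((518,-300,-.1),[(140,160,45,45,(0,0))]))
for k,(x0,b) in jobs.items():
    out=[]
    for vs in(["top"],["side"],["top","side"]):
        x,f=fit(x0,b,[V[v] for v in vs]); out.append(f"({x[0]:.1f},{x[1]:.1f},{x[2]:.3f} e{f:.2f})")
    print(k,*out)
# console corner view
p=cv2.imread("pics/a_top.png"); q=cv2.imread("pics/a_side.png")
A=cv2.resize(p[160:225,290:355],(520,520),interpolation=cv2.INTER_CUBIC); B=cv2.resize(q[145:195,245:325],(280,175),interpolation=cv2.INTER_CUBIC)
o=np.zeros((520,800,3),np.uint8); o[:,:520]=A; o[:175,520:]=B; cv2.imwrite("pics/cons.png",o)
E
```

```text
green (561.5,331.1,0.340 e2.02) (558.2,365.1,-0.011 e0.09) (558.9,364.5,-0.001 e2.96)
tray (432.8,22.9,0.104 e0.23) (431.3,21.4,0.096 e0.44) (432.0,22.1,0.101 e0.35)
trayo (436.2,18.8,0.076 e0.06) (433.4,18.8,0.085 e0.14) (435.0,18.2,0.085 e0.15)
console (519.1,-300.4,-0.106 e0.30) (517.8,-305.5,-0.090 e0.30) (518.0,-301.1,-0.094 e0.38)
console2 (517.5,-299.3,-0.125 e0.17) (513.2,-290.5,-0.098 e0.08) (515.3,-297.6,-0.099 e0.26)
```

View pics/cons.png

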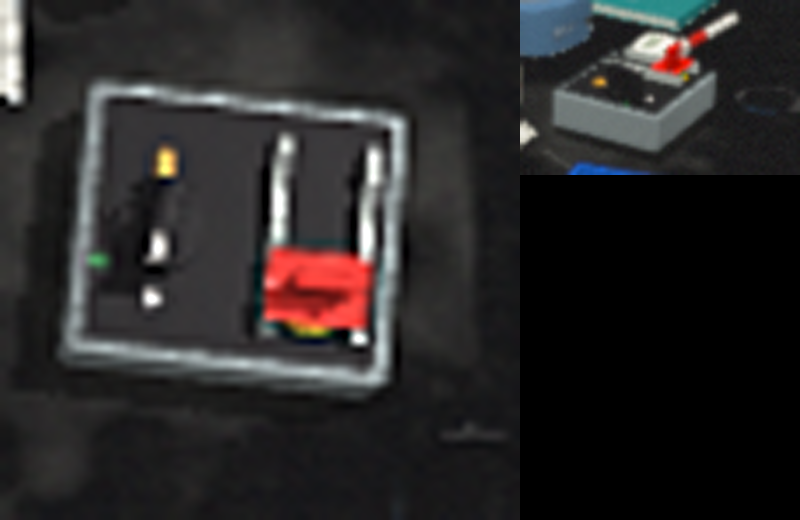

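```bash
python3 -m creep '[0,-0.0005,-0.04,-0.01,0,-0.0005,-0.075,-0.01,0,-0.0005,-0.1,-0.01,0,-0.0005,-0.115,-0.01,0,-0.0005,-0.119,-0.01,0,-0.0005,-0.119,-0.01]'; python3 st.py
```

```text
t: 4.62
ee_pos: [558.4, 360.3, 21.3]
orientation: [3.141, -0.019, -0.0]
ft_force: [-0.0, 0.0, 0.7]
width: 61.5
grasp_force: 0.0
t 4.6 tcp [558.4 360.3  21.3] phi -0.012 w 61.5 gf 0.0 F [-0.   0.   0.7] q [ 0.56  0.74  1.62 -0.    0.78  2.14]
```

```bash
python3 -m creep '[0.001,0.004,0,0,0.001,0.004,-0.008,0,0.001,0.004,-0.015,0,0.001,0.004,-0.015,0,0.001,0.004,-0.015,0]' >/dev/null; python3 -m creep '[0,0,0,0,0,0,0,0,0,0,0,0,0,0,0,0,0,0,0,0,0,0,0,0,0,0,0,0]' 0; python3 -m creep '[0,0,0.02,0,0,0,0.05,0,0,0,0.08,0,0,0,0.1,0,0,0,0.1,0]'; python3 st.py 623,43,0.164 
```

```text
t: 5.62
ee_pos: [558.9, 364.7, 5.9]
orientation: [-3.141, 0.018, -0.0]
ft_force: [-0.2, 0.7, 0.6]
width: 27.6
grasp_force: 30.0
t: 6.03
ee_pos: [561.3, 366.2, 110.4]
orientation: [-3.138, 0.018, -0.01]
ft_force: [1.1, 1.1, -1.0]
width: 27.5
grasp_force: 30.0
t 6.0 tcp [561.3 366.2 110.4] phi -0.011 w 27.5 gf 30.0 F [ 1.1  1.1 -1. ] q [ 0.56  0.62  1.6  -0.    0.92  2.14]
623,43,0.164 -> d 0.0617 -0.3232 spin 0.175
```

```bash
python3 -m creep '[0.049,-0.2325,0,0.175,0.049,-0.2325,0,0.175,0.049,-0.2325,0,0.175,0.049,-0.2325,0,0.175,0.049,-0.2325,0,0.175,0.049,-0.2325,0,0.175,0.049,-0.2325,0,0.175,0.049,-0.2325,0,0.175,0.049,-0.2325,0,0.175]' >/dev/null; python3 st.py 608,132,0.164
```

```text
t 6.8 tcp [607.2 132.3 104.7] phi 0.163 w 27.7 gf 30.0 F [ 0.3  0.2 -1.5] q [0.2  0.57 1.71 0.   0.87 1.6 ]
608,132,0.164 -> d 0.0008 -0.0003 spin 0.001
```

```bash
python3 -m creep '[0.0005,0,-0.03,0,0.0005,0,-0.045,0,0.0005,0,-0.05,0,0.0005,0,-0.054,0,0.0005,0,-0.054,0]'; python3 -m creep '[0,0,-0.004,0,0,0,-0.008,0,0,0,-0.012,0,0,0,-0.014,0,0,0,-0.014,0]'; python3 st.py
```

```text
t: 7.2
ee_pos: [607.8, 133.2, 51.1]
orientation: [3.131, 0.259, -0.002]
ft_force: [-0.4, -0.3, -1.6]
width: 27.7
grasp_force: 30.0
t: 7.62
ee_pos: [608.2, 132.2, 37.5]
orientation: [-3.131, -0.257, 0.0]
ft_force: [0.5, 0.5, -3.7]
width: 27.6
grasp_force: 30.0
t 7.6 tcp [608.2 132.2  37.5] phi 0.164 w 27.6 gf 30.0 F [ 0.5  0.5 -3.7] q [0.19 0.67 1.72 0.   0.75 1.6 ]
```

```bash
python3 -m creep '[0,0,-0.001,0,0,0,-0.001,0,0,0,-0.001,0]' >/dev/null; python3 -m creep '[0,0,0,0,0,0,0,0,0,0,0,0,0,0,0,0]' 0.5;  python3 -m creep '[0,0,0.02,0,0,0,0.05,0,0,0,0.08,0,0,0,0.11,0,0,0,0.12,0,0,0,0.12,0]' >/dev/null; python3 -m creep '[-0.156,0.2025,0,-0.4,-0.156,0.2025,0,-0.4,-0.156,0.2025,0,-0.4,-0.156,0.2025,0,-0.4,-0.156,0.2025,0,-0.4,-0.156,0.2025,0,-0.4,-0.156,0.2025,0,-0.4,-0.156,0.2025,0,-0.4]' 0.7
cat > look.py <<'E'
from fit import *
import sys
# look.py name,x,y,yaw,zbottom,cams ...
V={}
for n in("top","side"):
    p,d,c=grab(n); V[n]=(field(p),c); cv2.imwrite(f"pics/l_{n}.png",p[...,::-1])
for a in sys.argv[1:]:
    k,x,y,f,z,cs=a.split(","); x0=(float(x),float(y),float(f)); out=[]
    for vs in([["top"],["side"],["top","side"]] if cs=="b" else [[cs]]):
        r,e=fit(x0,barbox(BARS[k],float(z)),[V[v] for v in vs]); out.append(f"({r[0]:.1f},{r[1]:.1f},{r[2]:.3f} e{e:.2f})")
    print(k,*out)
E
python3 look.py green,608,132,.164,30,b blue,452,335,-.236,0,side red,597,245,-.02,0,b yellow,428,213,0,0,b; python3 st.py 452,334.7,-0.24
```

```text
t: 8.2
ee_pos: [608.6, 132.0, 37.0]
orientation: [3.131, 0.257, 0.001]
ft_force: [-0.2, -0.1, -1.1]
width: 43.7
grasp_force: 0.0
t: 9.37
ee_pos: [449.9, 336.0, 155.1]
orientation: [3.119, -0.363, -0.003]
ft_force: [-0.4, -0.2, -0.7]
width: 61.9
grasp_force: 0.0
green (614.7,132.3,0.155 e0.13) (604.2,122.1,0.501 e0.63) (610.3,130.9,0.183 e0.50)
blue (450.5,334.7,-0.192 e0.12)
red (598.7,245.6,-0.004 e0.11) (595.7,246.1,-0.050 e0.12) (597.4,245.6,-0.030 e0.14)
yellow (427.7,213.4,-0.081 e0.08) (432.3,215.3,0.025 e0.13) (433.9,213.6,-0.094 e0.15)
t 9.5 tcp [452.2 334.  155.6] phi -0.235 w 61.8 gf 0.0 F [-0.5 -0.  -0.8] q [ 0.62  0.42  1.82 -0.    0.9   2.42]
452,334.7,-0.24 -> d -0.0002 0.0007 spin -0.005
```

```bash
python3 -m creep '[0.0015,0.0005,-0.04,0.01,0.0015,0.0005,-0.08,0.01,0.0015,0.0005,-0.11,0.01,0.0015,0.0005,-0.13,0.01,0.0015,0.0005,-0.14,0.01,0.0015,0.0005,-0.147,0.01,0.0015,0.0005,-0.15,0.01,0.0015,0.0005,-0.15,0.01]'; python3 -m creep '[0,0,0,0,0,0,0,0,0,0,0,0,0,0,0,0,0,0,0,0,0,0,0,0,0,0,0,0]' 0; python3 -m creep '[0,0,0.02,0,0,0,0.05,0,0,0,0.08,0,0,0,0.1,0,0,0,0.1,0,0,0,0.1,0]' >/dev/null; python3 st.py 619,72.8,0.16 
```

```text
t: 10.13
ee_pos: [454.6, 334.7, 6.9]
orientation: [-3.121, 0.356, -0.001]
ft_force: [-0.0, -0.0, -0.3]
width: 61.3
grasp_force: 0.0
t: 10.72
ee_pos: [453.8, 335.2, 7.0]
orientation: [-3.121, 0.354, -0.0]
ft_force: [-1.0, -0.7, 2.9]
width: 22.7
grasp_force: 30.0
t 11.2 tcp [454.3 335.5 107.5] phi -0.226 w 22.5 gf 30.0 F [ 0.6 -0.5 -1.7] q [0.62 0.49 1.84 0.   0.81 2.41]
619,72.8,0.16 -> d 0.1647 -0.2627 spin 0.386
```

```bash
python3 -m creep '[0.165,-0.2627,0,0.386,0.165,-0.2627,0,0.386,0.165,-0.2627,0,0.386,0.165,-0.2627,0,0.386,0.165,-0.2627,0,0.386,0.165,-0.2627,0,0.386,0.165,-0.2627,0,0.386,0.165,-0.2627,0,0.386,0.165,-0.2627,0,0.386,0.165,-0.2627,0,0.386]' >/dev/null; python3 -m creep '[0,0,0,0,0,0,0,0]'>/dev/null; python3 st.py 619.2,72.8,0.16
```

```text
t 12.2 tcp [617.4  73.4 105.5] phi 0.161 w 23.1 gf 30.0 F [-0.3  0.4 -2.1] q [0.1  0.57 1.71 0.   0.87 1.51]
619.2,72.8,0.16 -> d 0.0018 -0.0006 spin -0.001
```

```bash
python3 -m creep '[0.0015,-0.0005,-0.03,0,0.0015,-0.0005,-0.045,0,0.0015,-0.0005,-0.05,0,0.0015,-0.0005,-0.054,0,0.0015,-0.0005,-0.054,0]'; python3 -m creep '[0,0,-0.004,0,0,0,-0.008,0,0,0,-0.012,0,0,0,-0.014,0,0,0,-0.014,0]'; python3 st.py
```

```text
t: 12.63
ee_pos: [619.8, 72.8, 52.3]
orientation: [-3.131, -0.253, 0.002]
ft_force: [-0.9, 0.2, -0.5]
width: 22.5
grasp_force: 30.0
t: 13.05
ee_pos: [621.1, 73.4, 39.5]
orientation: [-3.13, -0.249, -0.003]
ft_force: [0.4, 6.1, -2.4]
width: 23.1
grasp_force: 30.0
t 13.1 tcp [621.1  73.4  39.5] phi 0.159 w 23.1 gf 30.0 F [ 0.4  6.1 -2.4] q [0.1  0.67 1.72 0.   0.75 1.51]
```

```bash
python3 -m creep '[0,0.0007,-0.001,0,0,0.0007,-0.002,0,0,0.0007,-0.002,0]' ; python3 -m creep '[0,0,0,0,0,0,0,0,0,0,0,0,0,0,0,0]' 0.42;  python3 -m creep '[0,0,0.02,0,0,0,0.05,0,0,0,0.08,0,0,0,0.11,0,0,0,0.12,0,0,0,0.12,0]' >/dev/null; python3 -m creep '[-0.022,0.1725,0,-0.17,-0.022,0.1725,0,-0.17,-0.022,0.1725,0,-0.17,-0.022,0.1725,0,-0.17,-0.022,0.1725,0,-0.17,-0.022,0.1725,0,-0.17,-0.022,0.1725,0,-0.17]' 0.7 >/dev/null
python3 look.py green,612,132,.164,30,b blue,619,73,.164,30,b red,597,245,-.02,0,side yellow,428,213,0,0,b; python3 st.py 598.5,245.7,-0.015
```

```text
t: 13.3
ee_pos: [621.1, 73.5, 37.6]
orientation: [-3.131, -0.25, -0.003]
ft_force: [-0.6, 5.7, 1.1]
width: 22.7
grasp_force: 30.0
t: 13.63
ee_pos: [620.4, 72.3, 36.9]
orientation: [3.131, 0.251, 0.0]
ft_force: [1.4, -0.2, 0.3]
width: 36.4
grasp_force: 0.0
green (614.7,132.4,0.151 e0.13) (608.4,131.7,0.177 e0.15) (609.7,130.8,0.171 e0.18)
blue (623.7,72.6,0.160 e0.09) (622.3,68.9,0.053 e0.33) (622.2,71.4,0.129 e0.25)
red (595.5,246.1,-0.048 e0.13)
yellow (430.7,253.5,-1.215 e0.21) (432.7,215.3,0.041 e0.16) (423.3,204.4,-0.387 e3.38)
t 14.8 tcp [598.1 243.4 155.7] phi -0.011 w 61.8 gf 0.0 F [-0.5  0.6 -0.5] q [ 0.37  0.53  1.63 -0.    0.99  1.95]
598.5,245.7,-0.015 -> d 0.0004 0.0023 spin -0.004
```

```bash
python3 -m creep '[0.0,0.002,-0.04,-0.01,0.0,0.002,-0.08,-0.01,0.0,0.002,-0.11,-0.01,0.0,0.002,-0.13,-0.01,0.0,0.002,-0.14,-0.01,0.0,0.002,-0.147,-0.01,0.0,0.002,-0.15,-0.01,0.0,0.002,-0.15,-0.01]'; python3 -m creep '[0,0,0,0,0,0,0,0,0,0,0,0,0,0,0,0,0,0,0,0,0,0,0,0,0,0,0,0]' 0; python3 -m creep '[0,0,0.02,0,0,0,0.05,0,0,0,0.08,0,0,0,0.1,0,0,0,0.1,0,0,0,0.1,0]' >/dev/null; python3 st.py 628.8,13.6,0.16 
```

```text
t: 15.48
ee_pos: [599.0, 246.6, 7.2]
orientation: [-3.141, 0.033, -0.001]
ft_force: [0.2, -0.1, 0.1]
width: 61.2
grasp_force: 0.0
t: 16.07
ee_pos: [598.4, 247.1, 6.9]
orientation: [3.141, -0.032, 0.0]
ft_force: [0.0, -0.9, 0.9]
width: 18.2
grasp_force: 0.6
t 16.6 tcp [598.9 247.4 107.6] phi -0.020 w 17.9 gf 29.9 F [-0.2 -0.4 -2.5] q [ 0.37  0.59  1.65 -0.    0.9   1.96]
628.8,13.6,0.16 -> d 0.0299 -0.2338 spin 0.180
```

```bash
python3 -m creep '[0.03,-0.2335,0,0.18,0.03,-0.2335,0,0.18,0.03,-0.2335,0,0.18,0.03,-0.2335,0,0.18,0.03,-0.2335,0,0.18,0.03,-0.2335,0,0.18,0.03,-0.2335,0,0.18,0.03,-0.2335,0,0.18,0.03,-0.2335,0,0.18,0.03,-0.2335,0,0.18]' >/dev/null; python3 -m creep '[0,0,-0.03,0,0,0,-0.03,0]'>/dev/null; python3 st.py 628.8,14,0.16
```

```text
t 17.6 tcp [625.4  15.2  72.9] phi 0.162 w 17.6 gf 29.9 F [-2.  -0.2 -2.5] q [0.01 0.62 1.71 0.   0.82 1.41]
628.8,14,0.16 -> d 0.0034 -0.0012 spin -0.002
```

```bash
python3 -m creep '[0.002,-0.0005,-0.012,0,0.002,-0.0005,-0.02,0,0.002,-0.0005,-0.022,0,0.002,-0.0005,-0.022,0]'; python3 -m creep '[0,0,-0.004,0,0,0,-0.008,0,0,0,-0.012,0,0,0,-0.014,0,0,0,-0.014,0]'; python3 st.py
```

```text
t: 17.9
ee_pos: [630.0, 13.4, 54.2]
orientation: [-3.131, -0.251, 0.002]
ft_force: [0.4, -0.4, 0.1]
width: 17.9
grasp_force: 29.9
t: 18.32
ee_pos: [630.8, 14.1, 41.0]
orientation: [-3.13, -0.249, -0.002]
ft_force: [0.4, 6.5, -2.7]
width: 17.6
grasp_force: 30.0
t 18.3 tcp [630.8  14.1  41. ] phi 0.159 w 17.6 gf 30.0 F [ 0.4  6.5 -2.7] q [0.   0.67 1.7  0.   0.77 1.41]
```

```bash
python3 -m creep '[0,0.001,-0.001,0,0,0.001,-0.003,0,0,0.001,-0.003,0]' ; python3 -m creep '[0,0,0,0,0,0,0,0,0,0,0,0,0,0,0,0]' 0.37;  python3 -m creep '[0,0,0.02,0,0,0,0.05,0,0,0,0.08,0,0,0,0.11,0,0,0,0.12,0,0,0,0.12,0]' >/dev/null;python3 look.py yellow,428,213,-.03,0,b; python3 - <<'E'
import cv2
A=cv2.imread("pics/l_top.png")[185:245,160:220]; B=cv2.imread("pics/l_side.png")[225:265,215:275]
cv2.imwrite("pics/yel.png",cv2.hconcat([cv2.resize(A,(400,400),interpolation=cv2.INTER_CUBIC),cv2.resize(B,(400,400),interpolation=cv2.INTER_CUBIC)]))
E
python3 st.py
```

```text
t: 18.57
ee_pos: [630.5, 14.2, 37.7]
orientation: [-3.131, -0.25, -0.001]
ft_force: [-0.2, 1.8, -1.2]
width: 18.0
grasp_force: 30.0
t: 18.9
ee_pos: [630.4, 13.9, 37.9]
orientation: [3.131, 0.251, 0.0]
ft_force: [-0.2, 0.5, 0.2]
width: 32.7
grasp_force: 0.0
yellow (442.1,191.1,0.113 e0.49) (434.6,214.2,0.070 e0.33) (438.6,194.0,0.097 e2.00)
t 19.5 tcp [629.9  14.1 157.1] phi 0.160 w 32.5 gf 0.0 F [ 0.6 -0.3 -0. ] q [ 0.    0.51  1.66 -0.    0.97  1.41]
```

View pics/yel.png

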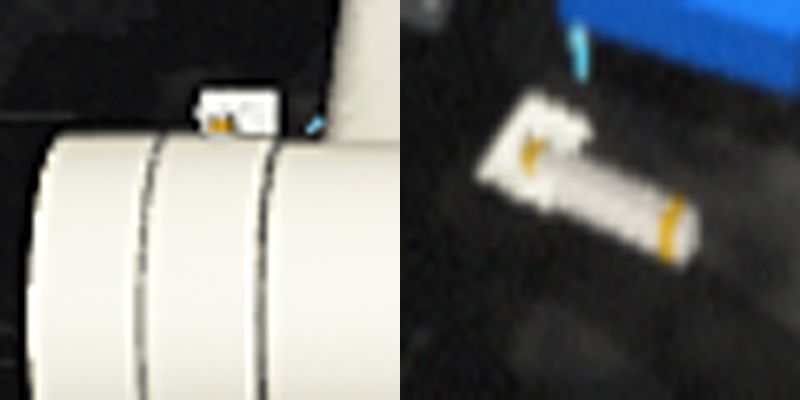

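The top view is blocked by the arm. The side view shows the bar with its far end over a white patch and its bands at about (535,155) and (672,228) in the crop. I'll use the band centroids.

```bash
python3 - <<'E'
from h import *
for n,fs in (("top",["a_top"]),("side",["a_side","l_side"])):
  for f in fs:
    im=cv2.imread(f"pics/{f}.png"); c=cams.get_calibration(n)
    h=cv2.cvtColor(im,cv2.COLOR_BGR2HSV)
    m=((h[...,0]>16)&(h[...,0]<35)&(h[...,1]>100)&(h[...,2]>110)).astype(np.uint8)
    k,l,s,ce=cv2.connectedComponentsWithStats(m)
    E=[]
    for i in range(1,k):
        if s[i,4]<3: continue
        w=px2w(c,ce[i],11)
        if 350<w[0]<520 and 150<w[1]<280: E.append(w); print(f,ce[i].round(1),s[i,4],w.round(1))
    if len(E)>=2:
        a,b=E[0],E[-1]; d=a-b; print(" mid",((a+b)/2).round(1),"yaw",np.arctan(d[1]/d[0]).round(3),"dist",np.linalg.norm(d).round(1))
E
```

```text
a_top [192.7 203.4] 7 [463.8 212.4  11. ]
a_top [191.8 221.2] 5 [391.1 214.5  11. ]
 mid [427.4 213.5  11. ] yaw -0.029 dist 72.8
a_side [234.4 239.8] 5 [461.4 213.5  11. ]
a_side [255.2 247. ] 14 [388.3 220.3  11. ]
 mid [424.8 216.9  11. ] yaw -0.094 dist 73.4
l_side [234.4 239.7] 7 [461.5 213.   11. ]
l_side [255.  247.4] 14 [388.1 222.3  11. ]
 mid [424.8 217.6  11. ] yaw -0.126 dist 74.0
```

```bash
python3 -m creep '[-0.203,0.1995,0,-0.22,-0.203,0.1995,0,-0.22,-0.203,0.1995,0,-0.22,-0.203,0.1995,0,-0.22,-0.203,0.1995,0,-0.22,-0.203,0.1995,0,-0.22,-0.203,0.1995,0,-0.22,-0.203,0.1995,0,-0.22,-0.203,0.1995,0,-0.22]' 0.6 >/dev/null; python3 -m creep '[0,0,-0.04,0,0,0,-0.08,0,0,0,-0.11,0,0,0,-0.13,0,0,0,-0.13,0,0,0,-0.13,0]'; python3 st.py 427,213.8,-0.06
```

```text
t: 20.75
ee_pos: [426.8, 212.3, 26.2]
orientation: [3.138, -0.097, -0.005]
ft_force: [0.1, 0.3, 0.2]
width: 52.6
grasp_force: 0.0
t 20.8 tcp [426.8 212.3  26.2] phi -0.062 w 52.6 gf 0.0 F [0.1 0.3 0.2] q [ 0.44  0.55  2.05 -0.    0.54  2.07]
427,213.8,-0.06 -> d 0.0002 0.0015 spin 0.002
```

```bash
python3 -m creep '[0,0.001,-0.01,0,0,0.001,-0.018,0,0,0.001,-0.022,0,0,0.001,-0.022,0,0,0.001,-0.022,0]'; python3 -m creep '[0,0,0,0,0,0,0,0,0,0,0,0,0,0,0,0,0,0,0,0,0,0,0,0,0,0,0,0]' 0; python3 -m creep '[0,0,0,0,0,0,0.03,0,0,0,0.06,0,0,0,0.09,0,0,0,0.1,0,0,0,0.1,0]' >/dev/null; python3 st.py 638.4,-45.6,0.16 
```

```text
t: 21.17
ee_pos: [427.5, 214.7, 6.0]
orientation: [-3.14, 0.094, -0.001]
ft_force: [0.5, -0.2, 0.2]
width: 53.1
grasp_force: 0.0
t: 21.75
ee_pos: [427.4, 214.7, 5.8]
orientation: [-3.14, 0.094, -0.0]
ft_force: [-0.8, -0.1, 1.2]
width: 12.6
grasp_force: 30.0
t 22.2 tcp [429.  215.4 108. ] phi -0.060 w 12.8 gf 30.0 F [ 0.6  0.2 -1. ] q [0.44 0.39 2.03 0.   0.72 2.07]
638.4,-45.6,0.16 -> d 0.2094 -0.2610 spin 0.220
```

```bash
python3 -m creep '[0.211,-0.26,0,0.22,0.211,-0.26,0,0.22,0.211,-0.26,0,0.22,0.211,-0.26,0,0.22,0.211,-0.26,0,0.22,0.211,-0.26,0,0.22,0.211,-0.26,0,0.22,0.211,-0.26,0,0.22,0.211,-0.26,0,0.22,0.211,-0.26,0,0.22]' >/dev/null; python3 -m creep '[0,0,-0.02,0,0,0,-0.03,0,0,0,-0.03,0]'>/dev/null; python3 st.py 638.4,-45.2,0.16
```

```text
t 23.3 tcp [634.6 -43.9  72.1] phi 0.161 w 12.6 gf 30.0 F [-0.2 -0.6 -0.9] q [-0.09  0.63  1.68  0.    0.84  1.32]
638.4,-45.2,0.16 -> d 0.0038 -0.0013 spin -0.001
```

```bash
python3 -m creep '[0.002,-0.0005,-0.012,0,0.002,-0.0005,-0.02,0,0.002,-0.0005,-0.022,0,0.002,-0.0005,-0.022,0]'; python3 -m creep '[0,0,-0.004,0,0,0,-0.008,0,0,0,-0.012,0,0,0,-0.014,0,0,0,-0.014,0]'; python3 st.py
```

```text
t: 23.67
ee_pos: [639.7, -45.4, 52.9]
orientation: [-3.131, -0.252, 0.002]
ft_force: [0.2, 0.8, -0.3]
width: 12.7
grasp_force: 30.0
t: 24.08
ee_pos: [640.5, -45.1, 39.7]
orientation: [-3.131, -0.25, -0.001]
ft_force: [1.8, 4.9, -1.7]
width: 12.6
grasp_force: 30.0
t 24.1 tcp [640.5 -45.1  39.7] phi 0.159 w 12.6 gf 30.0 F [ 1.8  4.9 -1.7] q [-0.09  0.68  1.68  0.    0.78  1.32]
```

```bash
python3 -m creep '[0,0.0008,-0.001,0,0,0.0008,-0.003,0,0,0.0008,-0.003,0]' ; python3 -m creep '[0,0,0,0,0,0,0,0,0,0,0,0,0,0,0,0]' 0.33;  python3 -m creep '[0,0,0.02,0,0,0,0.05,0,0,0,0.08,0,0,0,0.11,0,0,0,0.12,0,0,0,0.12,0]' >/dev/null; python3 -m creep '[-0.122,-0.215,0.03,-0.26,-0.122,-0.215,0.03,-0.26,-0.122,-0.215,0.03,-0.26,-0.122,-0.215,0.03,-0.26,-0.122,-0.215,0.03,-0.26,-0.122,-0.215,0.03,-0.26,-0.122,-0.215,0.03,-0.26,-0.122,-0.215,0.03,-0.26,-0.122,-0.215,0.03,-0.26]' 0.6
python3 look.py green,612,132,.164,30,b blue,621,73,.164,30,b red,631,14,.16,30,b yellow,641,-45,.16,30,b; python3 st.py 516.5,-259.7,-0.1
python3 - <<'E'
import cv2
A=cv2.imread("pics/l_top.png")[130:215,190:290]; B=cv2.imread("pics/l_side.png")[165:245,180:280]
cv2.imwrite("pics/g1.png",cv2.hconcat([cv2.resize(A,(400,340),interpolation=cv2.INTER_CUBIC),cv2.resize(B,(400,340),interpolation=cv2.INTER_CUBIC)]))
E
```

```text
t: 24.33
ee_pos: [640.3, -45.1, 36.5]
orientation: [-3.132, -0.251, -0.0]
ft_force: [0.8, 1.0, -1.6]
width: 12.5
grasp_force: 30.0
t: 24.67
ee_pos: [640.4, -45.3, 36.8]
orientation: [3.131, 0.251, 0.0]
ft_force: [-0.4, 0.4, 1.0]
width: 28.5
grasp_force: 0.0
t: 25.92
ee_pos: [517.7, -259.7, 185.3]
orientation: [-3.136, 0.159, 0.003]
ft_force: [0.7, 0.1, -0.8]
width: 52.6
grasp_force: 0.0
green (614.7,132.2,0.155 e0.13) (608.6,131.6,0.177 e0.17) (610.4,130.7,0.167 e0.19)
blue (623.7,72.6,0.160 e0.09) (616.0,84.7,0.474 e0.30) (622.1,71.3,0.133 e0.25)
red (631.8,13.3,0.166 e0.08) (630.3,12.5,0.082 e0.15) (630.5,12.9,0.129 e0.13)
yellow (627.4,-48.7,0.160 e0.05) (642.2,-55.0,0.236 e0.17) (640.8,-45.7,0.157 e0.14)
t 26.0 tcp [ 518.5 -258.8  185.7] phi -0.099 w 52.9 gf 0.0 F [ 0.1 -0.4 -0.1] q [-0.48  0.4   1.76  0.    0.98  1.19]
516.5,-259.7,-0.1 -> d -0.0020 -0.0009 spin -0.001
```

View pics/g1.png

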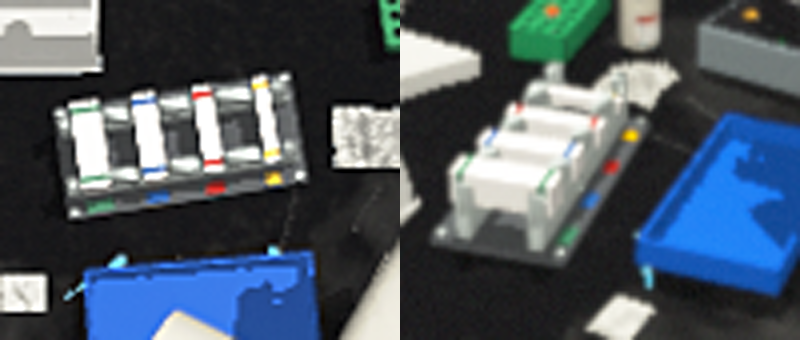

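All four bars sit across both combs: top crop columns about 88, 150, 208 and 265, and the side view agrees. Now the knob.

```bash
python3 - <<'E'
from h import *
c=cams.get_calibration("top"); 
for n,u,v in (("orange",166,162),("white",150,298),("green",97,260),("ptr",158,245)): print(n,px2w(c,(290+u/8-.5,160+v/8-.5),45 if n!="ptr" else 80).round(1))
E
python3 -m creep '[-0.002,-0.001,-0.04,0,-0.002,-0.001,-0.08,0,-0.002,-0.001,-0.09,0,-0.002,-0.001,-0.09,0,-0.002,-0.001,-0.09,0]'; python3 st.py 516.5,-259.7,-0.1
```

```text
orange [ 553.6 -264.4   45. ]
white [ 484.  -254.5   45. ]
green [ 503.5 -228.5   45. ]
ptr [ 504.4 -254.9   80. ]
t: 26.43
ee_pos: [516.9, -260.3, 96.8]
orientation: [-3.137, 0.155, 0.001]
ft_force: [0.4, 0.1, 0.1]
width: 52.8
grasp_force: 0.0
t 26.4 tcp [ 516.9 -260.3   96.8] phi -0.099 w 52.8 gf 0.0 F [0.4 0.1 0.1] q [-0.49  0.53  1.81  0.    0.8   1.18]
516.5,-259.7,-0.1 -> d -0.0004 0.0006 spin -0.001
```

```bash
python3 -m creep '[0,0.001,-0.02,0,0,0.001,-0.03,0,0,0.001,-0.034,0,0,0.001,-0.034,0,0,0.001,-0.034,0]'; python3 -m creep '[0,0,0,0,0,0,0,0,0,0,0,0,0,0,0,0,0,0,0,0,0,0,0,0,0,0,0,0]' 0; python3 st.py
```

```text
t: 26.85
ee_pos: [516.9, -260.3, 63.7]
orientation: [3.137, -0.157, 0.001]
ft_force: [-0.1, 0.2, 0.3]
width: 52.7
grasp_force: 0.0
t: 27.43
ee_pos: [515.6, -258.4, 62.8]
orientation: [-3.135, 0.159, 0.003]
ft_force: [-1.6, 7.9, 5.1]
width: 13.8
grasp_force: 30.0
t 27.4 tcp [ 515.6 -258.4   62.8] phi -0.102 w 13.8 gf 30.0 F [-1.6  7.9  5.1] q [-0.49  0.58  1.82  0.    0.74  1.18]
```

```bash
python3 -m creep '[0,0.001,0,-0.1,0,0.0015,0,-0.2,0,0.0015,0,-0.3,0,0.0015,0,-0.4,0,0.0015,0,-0.5,0,0.0015,0,-0.6,0,0.0015,0,-0.7,0,0.0015,0,-0.8,0,0.0015,0,-0.88,0,0.0015,0,-0.88]'; python3 -c "
from workcell import get_obs; o=get_obs(); print(o['moment'])"; python3 st.py
```

```text
t: 28.27
ee_pos: [515.4, -258.5, 62.8]
orientation: [2.769, -1.482, -0.003]
ft_force: [-4.5, -1.5, 4.7]
width: 13.5
grasp_force: 30.0
[-0.01102931  0.75484188  0.02708958]
t 28.3 tcp [ 515.4 -258.5   62.8] phi -0.983 w 13.5 gf 30.0 F [-4.5 -1.5  4.7] q [-0.49  0.58  1.82 -0.    0.74  2.07]
```

```bash
python3 -m creep '[0.001,0,0,-0.03,0.001,0,0,-0.06,0.001,0,0,-0.06]';python3 -c "
from workcell import get_obs; o=get_obs(); print(o['moment'])"; python3 -m creep '[0,0,0,0,0,0,0,0,0,0,0,0,0,0,0,0]' 0.6; python3 -m creep '[0,0,0.03,0,0,0,0.06,0,0,0,0.1,0,0,0,0.12,0,0,0,0.12,0]' >/dev/null; python3 -m creep '[-0.1,0.13,0.05,0,-0.1,0.13,0.05,0,-0.1,0.13,0.05,0,-0.1,0.13,0.05,0,-0.1,0.13,0.05,0,-0.1,0.13,0.05,0]' >/dev/null
python3 - <<'E'
from h import *
p,d,c=grab("top"); q,_,_=grab("side"); p=p[...,::-1]; q=q[...,::-1]
A=cv2.resize(p[165:220,295:350],(440,440),interpolation=cv2.INTER_CUBIC); B=cv2.resize(q[145:195,250:310],(360,300),interpolation=cv2.INTER_CUBIC)
o=np.zeros((440,800,3),np.uint8); o[:,:440]=A; o[:300,440:]=B; cv2.imwrite("pics/k1.png",o)
E
python3 st.py
```

```text
t: 28.52
ee_pos: [515.5, -258.5, 62.7]
orientation: [2.726, -1.558, -0.005]
ft_force: [-7.5, -1.3, 7.6]
width: 13.5
grasp_force: 30.0
[-0.17336868  1.41233948  0.00864798]
t: 28.85
ee_pos: [517.7, -258.6, 62.7]
orientation: [-2.727, 1.56, -0.001]
ft_force: [0.0, -0.2, -0.2]
width: 36.5
grasp_force: 0.0
t 29.9 tcp [ 418.1 -128.9  232.6] phi -1.039 w 52.8 gf 0.0 F [ 0.8 -0.6  0. ] q [-0.33  0.13  2.02 -0.    1.    2.28]
```

View pics/k1.png

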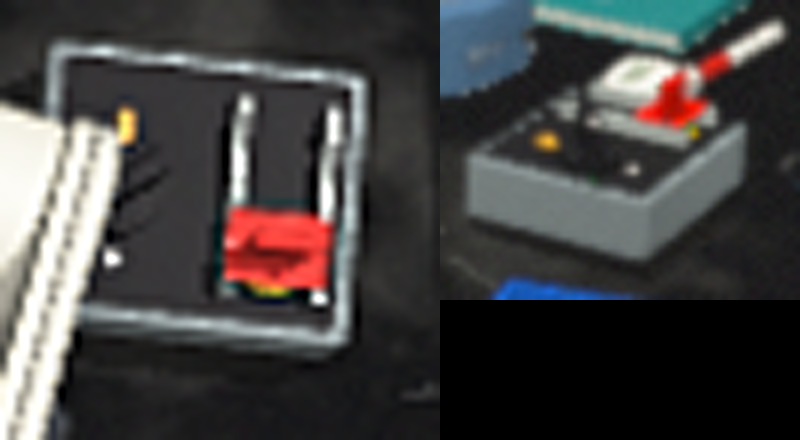

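The knob now points diagonally towards the green dot, so it has turned, and the tab is still closed at crop (278,250). Next, the tab.

```bash
python3 -m creep '[0.066,-0.207,0,0.125,0.066,-0.207,0,0.25,0.066,-0.207,0,0.375,0.066,-0.207,0,0.5,0.066,-0.207,0,0.625,0.066,-0.207,0,0.75,0.066,-0.207,0,0.875,0.066,-0.207,0,1.0,0.066,-0.207,0,1.12,0.066,-0.207,0,1.24]' 0.6 >/dev/null;  python3 -m creep '[0,0,-0.06,0.125,0,0,-0.09,0.25,0,0,-0.09,0.375,0,0,-0.09,0.5,0,0,-0.09,0.625,0,0,-0.09,0.75,0,0,-0.09,0.875,0,0,-0.09,1.0,0,0,-0.09,1.12,0,0,-0.09,1.24]' >/dev/null;python3 -m creep '[0,0,0,0.03,0,0,0,0.03]' >/dev/null; python3 st.py 483.7,-335.8,1.471
```

```text
t 31.7 tcp [ 483.4 -336.9  141.1] phi 1.466 w 52.7 gf 0.0 F [ 0.   0.3 -0.1] q [-0.63  0.48  1.77 -0.    0.9  -0.52]
483.7,-335.8,1.471 -> d 0.0003 0.0011 spin 0.005
```

```bash
python3 -m creep '[0,0.001,-0.03,0,0,0.001,-0.055,0,0,0.001,-0.068,0,0,0.001,-0.074,0,0,0.001,-0.074,0]'; python3 -m creep '[0,0,0,0,0,0,0,0,0,0,0,0,0,0,0,0,0,0,0,0,0,0,0,0,0,0,0,0]' 0; python3 st.py
```

```text
t: 32.12
ee_pos: [482.7, -334.5, 66.9]
orientation: [-2.334, -2.099, 0.001]
ft_force: [-0.4, 0.9, 0.1]
width: 52.8
grasp_force: 0.0
t: 32.7
ee_pos: [483.4, -334.6, 69.1]
orientation: [2.335, 2.102, 0.0]
ft_force: [0.0, 0.4, 3.3]
width: 9.6
grasp_force: 30.4
t 32.7 tcp [ 483.4 -334.6   69.1] phi 1.466 w 9.6 gf 30.4 F [0.  0.4 3.3] q [-0.63  0.58  1.8  -0.    0.76 -0.52]
```

```bash
python3 -m creep '[0.008,-0.0008,0,0,0.016,-0.0016,0,0,0.024,-0.0024,0,0,0.032,-0.0032,0,0,0.04,-0.004,0,0,0.046,-0.0046,0,0,0.05,-0.005,0,0,0.05,-0.005,0,0]'; python3 -m creep '[0.002,0,0,0,0.003,0,0,0,0.003,0,0,0]'; python3 st.py
```

```text
t: 33.37
ee_pos: [532.8, -340.3, 69.1]
orientation: [-2.333, -2.102, 0.004]
ft_force: [-9.5, -5.6, 10.0]
width: 9.8
grasp_force: 30.0
t: 33.62
ee_pos: [532.9, -340.2, 69.0]
orientation: [-2.33, -2.099, 0.008]
ft_force: [-18.0, -6.5, 15.4]
width: 9.7
grasp_force: 30.0
t 33.6 tcp [ 532.9 -340.2   69. ] phi 1.467 w 9.7 gf 30.0 F [-18.   -6.5  15.4] q [-0.59  0.63  1.69 -0.    0.83 -0.48]
```

```bash
python3 -m creep '[-0.002,0,0,0,-0.002,0,0,0]' ; python3 -m creep '[0,0,0,0,0,0,0,0,0,0,0,0,0,0,0,0]' 0.35;  python3 -m creep '[0,0,0.02,0,0,0,0.05,0,0,0,0.06,0,0,0,0.06,0]' >/dev/null; python3 st.py 482,-335.3,1.471; python3 look.py green,612,132,.164,30,top blue,621,73,.164,30,top red,631,14,.16,30,top yellow,641,-45,.16,30,b
python3 - <<'E'
import cv2
A=cv2.imread("pics/l_top.png")[130:230,190:350]; B=cv2.imread("pics/l_side.png")[145:245,180:320]
cv2.imwrite("pics/g2.png",cv2.hconcat([cv2.resize(A,(420,300),interpolation=cv2.INTER_CUBIC),cv2.resize(B,(380,300),interpolation=cv2.INTER_CUBIC)]))
E
```

```text
t: 33.78
ee_pos: [532.8, -340.3, 69.1]
orientation: [-2.333, -2.101, 0.004]
ft_force: [-10.9, -5.2, 9.8]
width: 10.2
grasp_force: 30.0
t: 34.12
ee_pos: [534.7, -339.0, 68.3]
orientation: [-2.334, -2.102, -0.0]
ft_force: [-0.2, 0.4, -1.2]
width: 29.3
grasp_force: 0.0
t 34.5 tcp [ 536.4 -340.5  131.5] phi 1.466 w 30.8 gf 0.0 F [ 1.1 -0.1  0.5] q [-0.58  0.55  1.67  0.    0.92 -0.48]
482,-335.3,1.471 -> d -0.0544 0.0052 spin 0.005
green (614.9,132.3,0.154 e0.13)
blue (623.9,72.6,0.165 e0.09)
red (631.0,13.0,0.166 e0.08)
yellow (641.0,-46.0,0.140 e0.05) (643.0,-57.0,0.385 e0.17) (641.2,-45.8,0.144 e0.14)
```

View pics/g2.png

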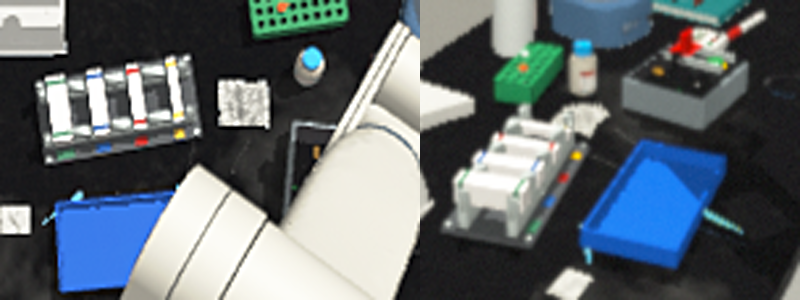

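Bars are home, the tab is aside, and the green button shows at side crop (718,63). Pressing it now.

```bash
python3 -m creep '[-0.026,0.002,0,0,-0.0525,0.0045,0,0,-0.0525,0.0045,0,0,-0.0525,0.0045,0,0,-0.0525,0.0045,0,0,-0.0525,0.0045,0,0]' 0 >/dev/null; python3 st.py 482,-335.3,1.471; python3 -m creep '[0,0,-0.03,0,0,0,-0.06,0,0,0,-0.068,0,0,0,-0.072,0,0,0,-0.072,0]'; python3 st.py
```

```text
t 35.0 tcp [ 482.7 -335.2  128.2] phi 1.466 w 0.6 gf 0.0 F [-0.5  0.6 -0.5] q [-0.63  0.49  1.78  0.    0.87 -0.52]
482,-335.3,1.471 -> d -0.0007 -0.0001 spin 0.005
t: 35.47
ee_pos: [482.0, -334.9, 56.1]
orientation: [-2.334, -2.101, 0.0]
ft_force: [0.9, -0.6, -0.2]
width: 0.4
grasp_force: 0.0
t 35.5 tcp [ 482.  -334.9   56.1] phi 1.466 w 0.4 gf 0.0 F [ 0.9 -0.6 -0.2] q [-0.63  0.6   1.8   0.    0.74 -0.52]
```

Then press down to about z=47 in small steps, watching the force.

```bash
python3 -m creep '[0,0,-0.003,0,0,0,-0.005,0,0,0,-0.007,0,0,0,-0.008,0,0,0,-0.008,0]';  python3 -m creep '[0,0,-0.001,0,0,0,-0.002,0,0,0,-0.002,0,0,0,-0.002,0]'; 
```

```text
t: 35.88
ee_pos: [482.9, -335.7, 49.7]
orientation: [2.333, 2.1, 0.001]
ft_force: [2.3, 0.2, 3.3]
width: 0.6
grasp_force: 1.6
t: 36.22
ee_pos: [482.9, -335.7, 48.1]
orientation: [2.333, 2.1, 0.001]
ft_force: [1.1, 0.6, 11.0]
width: 0.7
grasp_force: 5.7
```

```bash
python3 -m creep '[0,0,-0.001,0,0,0,-0.001,0,0,0,0.02,0,0,0,0.05,0,0,0,0.085,0,0,0,0.085,0]' >/dev/null; python3 -m creep '[0.026,-0.002,0,0,0.0522,-0.0045,0,0,0.0522,-0.0045,0,0,0.0522,-0.0045,0,0,0.0522,-0.0045,0,0,0.0522,-0.0045,0,0]' 0.5 ; python3 -m creep '[0,0,-0.03,0,0,0,-0.05,0,0,0,-0.061,0,0,0,-0.061,0]'; python3 -m creep '[0,0,0,0,0,0,0,0,0,0,0,0,0,0,0,0,0,0,0,0,0,0,0,0]' 0; python3 st.py
```

```text
t: 37.22
ee_pos: [532.6, -339.1, 131.0]
orientation: [-2.334, -2.1, 0.001]
ft_force: [-0.2, -0.0, 0.1]
width: 37.0
grasp_force: 0.0
t: 37.55
ee_pos: [531.6, -338.4, 68.0]
orientation: [-2.331, -2.098, 0.002]
ft_force: [-0.2, -0.2, -1.2]
width: 44.2
grasp_force: 0.0
t: 38.05
ee_pos: [532.8, -339.6, 71.5]
orientation: [-2.333, -2.101, 0.003]
ft_force: [-5.6, -0.5, 5.4]
width: 9.9
grasp_force: 30.0
t 38.0 tcp [ 532.8 -339.6   71.5] phi 1.466 w 9.9 gf 30.0 F [-5.6 -0.5  5.4] q [-0.59  0.63  1.69 -0.    0.82 -0.48]
```

```bash
python3 -m creep '[-0.008,0.0008,0,0,-0.016,0.0016,0,0,-0.024,0.0024,0,0,-0.032,0.0032,0,0,-0.04,0.004,0,0,-0.046,0.0046,0,0,-0.05,0.005,0,0,-0.053,0.0053,0,0,-0.053,0.0053,0,0]';  python3 -m creep '[0,0,0,0,0,0,0,0,0,0,0,0,0,0,0,0]' 0.5;  python3 -m creep '[0,0,0.02,0,0,0,0.05,0,0,0,0.08,0,0,0,0.1,0,0,0,0.1,0]' >/dev/null; python3 st.py
```

```text
t: 38.8
ee_pos: [481.0, -333.6, 71.5]
orientation: [2.335, 2.1, 0.003]
ft_force: [3.5, 6.0, 6.2]
width: 10.0
grasp_force: 30.0
t: 39.13
ee_pos: [480.6, -334.3, 70.5]
orientation: [-2.334, -2.102, 0.001]
ft_force: [-0.3, -0.9, -0.9]
width: 33.0
grasp_force: 0.0
t 39.5 tcp [ 483. -336.  175.] phi 1.466 w 44.1 gf 0.0 F [ 0.9 -0.1  0.1] q [-0.63  0.43  1.75 -0.    0.96 -0.52]
```

```bash
python3 -m creep '[0.159,0.289,0,-0.12,0.159,0.289,0,-0.24,0.159,0.289,0,-0.36,0.159,0.289,0,-0.48,0.159,0.289,0,-0.6,0.159,0.289,0,-0.72,0.159,0.289,0,-0.84,0.159,0.289,0,-0.96,0.159,0.289,0,-1.08,0.159,0.289,0,-1.2]' 0.45 >/dev/null; python3 -m creep '[0,0,-0.04,-0.1,0,0,-0.07,-0.106,0,0,-0.07,-0.106,0,0,-0.07,-0.106]' >/dev/null; python3 look.py green,614,132,.164,30,b blue,622,73,.164,30,b red,631,14,.16,30,b; python3 st.py 640.5,-45.5,0.16
```

```text
green (614.1,132.8,0.130 e0.09) (608.2,132.3,0.171 e0.14) (610.7,131.6,0.096 e0.13)
blue (621.7,74.2,-0.004 e0.10) (620.7,71.0,0.050 e0.19) (620.3,73.2,0.018 e0.19)
red (704.7,35.7,-0.123 e0.12) (630.3,13.7,0.078 e0.11) (597.5,90.9,0.265 e0.53)
t 40.8 tcp [640.7 -45.6 101.7] phi 0.164 w 39.7 gf 0.0 F [ 0.9  0.6 -0.1] q [-0.09  0.6   1.66 -0.    0.88  1.32]
640.5,-45.5,0.16 -> d -0.0002 0.0001 spin -0.004
```

```bash
python3 -m creep '[0,0,-0.03,0,0,0,-0.05,0,0,0,-0.06,0,0,0,-0.066,0,0,0,-0.066,0]'; python3 -m creep '[0,0,0,0,0,0,0,0,0,0,0,0,0,0,0,0,0,0,0,0,0,0,0,0]' 0; python3 -m creep '[0,0,0.02,0,0,0,0.04,0,0,0,0.07,0,0,0,0.08,0,0,0,0.08,0]'; python3 st.py 441.4,-59.2,0.082
```

```text
t: 41.23
ee_pos: [640.3, -45.4, 35.0]
orientation: [3.131, 0.257, 0.0]
ft_force: [0.2, -0.3, -0.7]
width: 39.6
grasp_force: 0.0
t: 41.73
ee_pos: [640.5, -45.0, 35.6]
orientation: [-3.131, -0.256, -0.002]
ft_force: [-1.1, 1.9, 5.3]
width: 12.7
grasp_force: 30.0
t: 42.15
ee_pos: [642.1, -45.5, 117.6]
orientation: [3.13, 0.257, 0.009]
ft_force: [-0.5, -0.2, -1.1]
width: 12.8
grasp_force: 30.0
t 42.1 tcp [642.1 -45.5 117.6] phi 0.164 w 12.8 gf 30.0 F [-0.5 -0.2 -1.1] q [-0.09  0.57  1.66 -0.    0.91  1.32]
441.4,-59.2,0.082 -> d -0.2007 -0.0137 spin -0.082
```

```bash
python3 -m creep '[-0.199,-0.014,0,-0.08,-0.199,-0.014,0,-0.08,-0.199,-0.014,0,-0.08,-0.199,-0.014,0,-0.08,-0.199,-0.014,0,-0.08,-0.199,-0.014,0,-0.08,-0.199,-0.014,-0.04,-0.08,-0.199,-0.014,-0.05,-0.08,-0.199,-0.014,-0.05,-0.08]' >/dev/null; python3 st.py 441.4,-59.2,0.082; python3 -m creep '[0,0,-0.02,0,0,0,-0.033,0,0,0,-0.04,0,0,0,-0.043,0,0,0,-0.043,0,0,0,-0.043,0]'; python3 st.py
```

```text
t 42.9 tcp [438.6 -58.9  61.9] phi 0.084 w 12.8 gf 30.0 F [-1.1  0.1 -0.1] q [-0.16  0.45  2.11 -0.    0.59  1.33]
441.4,-59.2,0.082 -> d 0.0028 -0.0003 spin -0.002
t: 43.4
ee_pos: [441.5, -59.3, 22.2]
orientation: [3.139, 0.132, 0.001]
ft_force: [-0.4, -0.6, 0.2]
width: 12.5
grasp_force: 30.0
t 43.4 tcp [441.5 -59.3  22.2] phi 0.084 w 12.5 gf 30.0 F [-0.4 -0.6  0.2] q [-0.16  0.54  2.12  0.    0.49  1.33]
```

```bash
python3 -m creep '[0,0,-0.001,0,0,0,-0.002,0,0,0,-0.002,0]' ; python3 -m creep '[0,0,0,0,0,0,0,0,0,0,0,0,0,0,0,0]' 0.35;  python3 -m creep '[0,0,0.02,0,0,0,0.05,0,0,0,0.08,0,0,0,0.09,0,0,0,0.09,0]' >/dev/null; python3 -m creep '[0.189,0.0728,0,0.08,0.189,0.0728,0,0.08,0.189,0.0728,0,0.08,0.189,0.0728,0,0.08,0.189,0.0728,0,0.08,0.189,0.0728,0,0.08,0.189,0.0728,0,0.08,0.189,0.0728,0,0.08]' 0.45 >/dev/null; python3 st.py 630.5,13.6,0.16
python3 - <<'E'
from h import *
p,_,_=grab("top"); q,_,_=grab("side"); A=p[130:230,190:350,::-1]; B=q[145:245,180:320,::-1]
cv2.imwrite("pics/t1.png",cv2.hconcat([cv2.resize(A,(420,300),interpolation=cv2.INTER_CUBIC),cv2.resize(B,(380,300),interpolation=cv2.INTER_CUBIC)]))
E
```

```text
t: 43.65
ee_pos: [441.3, -59.3, 20.1]
orientation: [3.139, 0.131, 0.001]
ft_force: [-0.1, 0.8, -0.5]
width: 12.7
grasp_force: 30.0
t: 43.98
ee_pos: [441.1, -59.3, 19.8]
orientation: [3.139, 0.131, 0.0]
ft_force: [-0.5, -0.2, 0.0]
width: 30.4
grasp_force: 0.0
t 45.1 tcp [628.1  13.5 107.6] phi 0.164 w 39.8 gf 0.0 F [-0.7 -0.2  0. ] q [ 0.    0.57  1.69 -0.    0.88  1.41]
630.5,13.6,0.16 -> d 0.0024 0.0001 spin -0.004
```

View pics/t1.png

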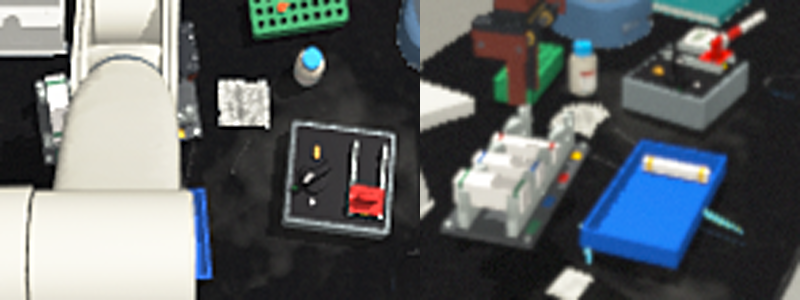

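Yellow lies in the tray at side crop (675,168), the tab is closed and the knob pointer is diagonal. Red next.

```bash
python3 -m creep '[0.001,0,-0.03,0,0.001,0,-0.05,0,0.001,0,-0.065,0,0.001,0,-0.072,0,0.001,0,-0.072,0,0.001,0,-0.072,0]'; python3 -m creep '[0,0,0,0,0,0,0,0,0,0,0,0,0,0,0,0,0,0,0,0,0,0,0,0]' 0; python3 -m creep '[0,0,0.02,0,0,0,0.04,0,0,0,0.07,0,0,0,0.08,0,0,0,0.08,0]'; python3 st.py 437.5,-11.4,0.082
```

```text
t: 45.67
ee_pos: [630.6, 13.1, 38.0]
orientation: [-3.131, -0.256, 0.001]
ft_force: [0.2, -0.0, -0.0]
width: 39.6
grasp_force: 0.0
t: 46.17
ee_pos: [631.5, 14.3, 38.7]
orientation: [-3.13, -0.256, -0.002]
ft_force: [-1.5, 5.0, 6.0]
width: 17.9
grasp_force: 30.0
t: 46.58
ee_pos: [633.1, 13.4, 120.6]
orientation: [3.13, 0.257, 0.009]
ft_force: [0.6, 0.6, -0.9]
width: 17.2
grasp_force: 30.0
t 46.6 tcp [633.1  13.4 120.6] phi 0.164 w 17.2 gf 30.0 F [ 0.6  0.6 -0.9] q [ 0.    0.56  1.68 -0.    0.9   1.41]
437.5,-11.4,0.082 -> d -0.1956 -0.0248 spin -0.082
```

```bash
python3 -m creep '[-0.193,-0.0246,0,-0.08,-0.193,-0.0246,0,-0.08,-0.193,-0.0246,0,-0.08,-0.193,-0.0246,0,-0.08,-0.193,-0.0246,0,-0.08,-0.193,-0.0246,0,-0.08,-0.193,-0.0246,-0.04,-0.08,-0.193,-0.0246,-0.05,-0.08,-0.193,-0.0246,-0.05,-0.08]' >/dev/null; python3 -m creep '[0,0,-0.02,0,0,0,-0.033,0,0,0,-0.04,0,0,0,-0.043,0,0,0,-0.043,0,0,0,-0.043,0]'; python3 st.py 437.5,-11.4,0.082
```

```text
t: 47.83
ee_pos: [438.5, -11.1, 25.2]
orientation: [3.139, 0.132, 0.001]
ft_force: [0.1, -0.3, -1.0]
width: 17.4
grasp_force: 30.0
t 47.8 tcp [438.5 -11.1  25.2] phi 0.084 w 17.4 gf 30.0 F [ 0.1 -0.3 -1. ] q [-0.05  0.52  2.13 -0.    0.48  1.43]
437.5,-11.4,0.082 -> d -0.0010 -0.0003 spin -0.002
```

```bash
python3 -m creep '[0,0,-0.001,0,0,0,-0.002,0,0,0,-0.002,0]' ; python3 -m creep '[0,0,0,0,0,0,0,0,0,0,0,0,0,0,0,0]' 0.38;  python3 -m creep '[0,0,0.02,0,0,0,0.05,0,0,0,0.08,0,0,0,0.09,0,0,0,0.09,0]' >/dev/null; python3 -m creep '[0.183,0.0838,0,0.08,0.183,0.0838,0,0.08,0.183,0.0838,0,0.08,0.183,0.0838,0,0.08,0.183,0.0838,0,0.08,0.183,0.0838,0,0.08,0.183,0.0838,0,0.08,0.183,0.0838,0,0.08,0.183,0.0838,0,0.08]' 0.48 >/dev/null; python3 st.py 621.5,72.6,0.16
python3 look.py red,437,-11,.082,14,side blue,621,73,.16,30,side; python3 -m creep '[0,0,-0.03,0,0,0,-0.05,0,0,0,-0.065,0,0,0,-0.074,0,0,0,-0.074,0,0,0,-0.074,0]'; python3 st.py
```

```text
t: 48.08
ee_pos: [438.3, -11.1, 23.1]
orientation: [3.139, 0.131, 0.001]
ft_force: [0.1, 0.2, -1.8]
width: 18.0
grasp_force: 30.0
t: 48.42
ee_pos: [438.2, -11.1, 22.9]
orientation: [3.139, 0.132, 0.0]
ft_force: [-0.3, 0.6, 0.4]
width: 33.3
grasp_force: 0.0
t 49.6 tcp [618.9  72.1 111.4] phi 0.163 w 42.0 gf 0.0 F [-0.2 -0.4 -0.4] q [ 0.1   0.56  1.7  -0.    0.88  1.5 ]
621.5,72.6,0.16 -> d 0.0026 0.0005 spin -0.003
red (433.5,-11.5,0.188 e0.06)
blue (622.4,68.2,0.070 e0.22)
t: 50.18
ee_pos: [620.8, 72.4, 38.9]
orientation: [3.131, 0.256, -0.001]
ft_force: [-0.1, 0.3, 0.1]
width: 42.3
grasp_force: 0.0
t 50.2 tcp [620.8  72.4  38.9] phi 0.163 w 42.3 gf 0.0 F [-0.1  0.3  0.1] q [ 0.1   0.67  1.72 -0.    0.76  1.5 ]
```

```bash
python3 -m creep '[0,0,-0.002,0,0,0,-0.002,0,0,0,-0.002,0,0,0,-0.002,0,0,0,-0.002,0,0,0,-0.002,0]' 0; python3 -m creep '[0,0,0.02,0,0,0,0.04,0,0,0,0.07,0,0,0,0.08,0,0,0,0.08,0]'; python3 -m creep '[-0.1874,-0.034,0,-0.08,-0.1874,-0.034,0,-0.08,-0.1874,-0.034,0,-0.08,-0.1874,-0.034,0,-0.08,-0.1874,-0.034,0,-0.08,-0.1874,-0.034,0,-0.08,-0.1874,-0.034,-0.04,-0.08,-0.1874,-0.034,-0.05,-0.08,-0.1874,-0.034,-0.05,-0.08]' >/dev/null; python3 st.py 433.4,38.4,0.082
```

```text
t: 50.68
ee_pos: [621.4, 73.6, 37.7]
orientation: [-3.13, -0.256, -0.002]
ft_force: [-1.6, 3.8, 4.6]
width: 23.1
grasp_force: 30.0
t: 51.1
ee_pos: [623.1, 72.7, 119.7]
orientation: [3.131, 0.257, 0.009]
ft_force: [0.3, -0.3, -1.0]
width: 22.4
grasp_force: 30.0
t 51.9 tcp [431.5  38.5  64.1] phi 0.084 w 23.0 gf 30.0 F [ 0.5 -0.6 -0.8] q [ 0.06  0.43  2.13 -0.    0.58  1.55]
433.4,38.4,0.082 -> d 0.0019 -0.0001 spin -0.002
```

```bash
python3 -m creep '[0,0,-0.02,0,0,0,-0.033,0,0,0,-0.04,0,0,0,-0.044,0,0,0,-0.0445,0,0,0,-0.0445,0]'; python3 -m creep '[0,0,0,0,0,0,0,0,0,0,0,0,0,0,0,0]' 0.42;  python3 -m creep '[0,0,0.02,0,0,0,0.05,0,0,0,0.08,0,0,0,0.09,0,0,0,0.09,0]' >/dev/null; python3 -m creep '[0.18,0.0938,0,0.08,0.18,0.0938,0,0.08,0.18,0.0938,0,0.08,0.18,0.0938,0,0.08,0.18,0.0938,0,0.08,0.18,0.0938,0,0.08,0.18,0.0938,0,0.08,0.18,0.0938,0,0.08,0.18,0.0938,0,0.08]' 0.52 >/dev/null; python3 st.py 613,132.3,0.16
python3 look.py blue,433,38,.082,14,side green,613,132,.16,30,side; python3 -m creep '[0,0,-0.03,0,0,0,-0.05,0,0,0,-0.065,0,0,0,-0.074,0,0,0,-0.075,0,0,0,-0.075,0]'; python3 st.py
```

```text
t: 52.35
ee_pos: [434.0, 38.8, 22.6]
orientation: [-3.139, -0.131, -0.0]
ft_force: [0.3, 0.2, -0.8]
width: 22.4
grasp_force: 30.0
t: 52.68
ee_pos: [434.0, 38.8, 22.7]
orientation: [-3.139, -0.131, -0.002]
ft_force: [0.4, 0.3, 0.4]
width: 36.8
grasp_force: 0.0
t 53.9 tcp [611.7 131.8 111.1] phi 0.163 w 45.4 gf 0.0 F [ 0.7 -0.5 -0.1] q [ 0.19  0.56  1.69 -0.    0.89  1.6 ]
613,132.3,0.16 -> d 0.0013 0.0005 spin -0.003
blue (430.7,38.1,0.138 e0.05)
green (609.1,130.9,0.176 e0.13)
t: 54.45
ee_pos: [613.3, 132.2, 37.2]
orientation: [3.131, 0.256, -0.001]
ft_force: [-0.4, 0.2, 0.5]
width: 45.6
grasp_force: 0.0
t 54.5 tcp [613.3 132.2  37.2] phi 0.163 w 45.6 gf 0.0 F [-0.4  0.2  0.5] q [0.19 0.67 1.71 0.   0.76 1.6 ]
```

```bash
python3 -m creep '[0,0,0,0,0,0,0,0,0,0,0,0,0,0,0,0,0,0,0,0,0,0,0,0]' 0; python3 -m creep '[0,0,0.02,0,0,0,0.04,0,0,0,0.07,0,0,0,0.08,0,0,0,0.08,0]'; python3 -m creep '[-0.184,-0.042,0,-0.08,-0.184,-0.042,0,-0.08,-0.184,-0.042,0,-0.08,-0.184,-0.042,0,-0.08,-0.184,-0.042,0,-0.08,-0.184,-0.042,0,-0.08,-0.184,-0.042,-0.04,-0.08,-0.184,-0.042,-0.05,-0.08,-0.184,-0.042,-0.05,-0.08]' >/dev/null; python3 st.py 429.1,90.3,0.082
```

```text
t: 54.95
ee_pos: [614.3, 133.1, 38.3]
orientation: [-3.13, -0.257, -0.003]
ft_force: [-1.2, 2.8, 6.7]
width: 27.8
grasp_force: 30.0
t: 55.37
ee_pos: [615.6, 132.8, 120.0]
orientation: [-3.131, -0.257, -0.009]
ft_force: [0.8, 0.1, -1.2]
width: 28.0
grasp_force: 30.0
t 56.1 tcp [427.3  90.1  64.5] phi 0.084 w 27.6 gf 30.0 F [-0.3 -0.4 -1.4] q [ 0.18  0.44  2.13 -0.    0.59  1.67]
429.1,90.3,0.082 -> d 0.0018 0.0002 spin -0.002
```

Then place, release, rise, and move the arm clear towards the right-rear to see everything.

```bash
python3 -m creep '[0,0,-0.02,0,0,0,-0.033,0,0,0,-0.04,0,0,0,-0.0435,0,0,0,-0.044,0,0,0,-0.044,0]'; python3 -m creep '[0,0,0,0,0,0,0,0,0,0,0,0,0,0,0,0]' 0.42;  python3 -m creep '[0,0,0.02,0,0,0,0.05,0,0,0,0.08,0,0,0,0.12,0,0,0,0.15,0,0,0,0.15,0]' >/dev/null; python3 -m creep '[0.1,0.32,0.05,0,0.1,0.32,0.05,0,0.1,0.32,0.05,0,0.1,0.32,0.05,0,0.1,0.32,0.05,0,0.1,0.32,0.05,0,0.1,0.32,0.05,0,0.1,0.32,0.05,0,0.1,0.32,0.05,0,0.1,0.32,0.05,0]'
python3 look.py green,429,90,.08,14,b blue,433,38,.082,14,b red,437,-11,.08,14,b yellow,441,-59,.08,14,b
python3 - <<'E'
import cv2
A=cv2.imread("pics/l_top.png")[130:240,190:350]; B=cv2.imread("pics/l_side.png")[145:255,180:320]
cv2.imwrite("pics/fin.png",cv2.hconcat([cv2.resize(A,(420,300),interpolation=cv2.INTER_CUBIC),cv2.resize(B,(380,300),interpolation=cv2.INTER_CUBIC)]))
E
```

```text
t: 56.62
ee_pos: [430.0, 90.6, 23.6]
orientation: [-3.139, -0.131, -0.0]
ft_force: [-0.2, -1.0, -2.1]
width: 27.5
grasp_force: 30.0
t: 56.95
ee_pos: [430.0, 90.6, 23.7]
orientation: [-3.139, -0.131, -0.002]
ft_force: [1.2, -0.8, 0.0]
width: 37.1
grasp_force: 0.0
t: 58.28
ee_pos: [529.6, 412.7, 222.4]
orientation: [-3.138, -0.135, -0.0]
ft_force: [-0.1, -0.1, -0.3]
width: 36.8
grasp_force: 0.0
green (427.5,89.5,0.078 e0.04) (424.2,89.9,0.080 e0.06) (424.2,89.4,0.085 e0.09)
blue (434.0,37.6,0.081 e0.03) (429.9,41.8,0.211 e0.16) (436.7,39.5,0.095 e0.17)
red (437.3,-12.2,0.093 e0.04) (437.1,-28.2,0.201 e0.07) (437.0,-13.3,0.067 e0.15)
yellow (435.4,-60.4,0.076 e0.02) (439.0,-59.9,0.137 e0.05) (441.3,-60.0,0.077 e0.06)
```

View pics/fin.png

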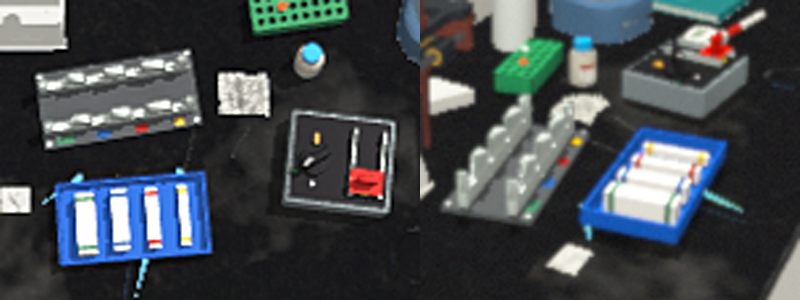

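All four bars lie flat in the tray (top crop x about 85, 120, 152 and 183). The tab is closed, the knob points at the green dot, and the bystanders look unmoved. Handing in.

```bash
python3 -c "
from workcell import ticket; print(ticket.close_job())"
```

```text
the job is handed in; nothing more can be done
None
```

I handed the job in at about 58 s of the 210 s; no verdict came back. All four bars were gauged, the knob turned and the button pressed, and a last picture showed the tab closed over the button, the bars flat in the blue tray and the arm clear.

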